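Lock the bench magnifier into its stand

ROBOT

A 6-joint arm with a two-finger parallel gripper is mounted at the origin on the work surface. World frame = base frame: x ahead of the robot, y to its left, z up, the work surface at z = 0. Lengths are in mm, angles in degrees, forces in N, time in s.
With the tool pointing down it reaches from about 300 to 850 mm from the base axis. Payload 4.2 kg.
Tool frame: the origin (TCP) lies between the finger pads; the fingertips stand 25 mm ahead of it and the grasp point (between the pads) lies 6 mm ahead of it; x points along the fingers, y is the direction in which the jaws open and shut, and the axes are right-handed (so a half turn about x gives the same grasp; the last joint's range is limited). The gripper opens to 91 mm and grips with 3 to 60 N. Pads are 32 mm wide; open, the fingers measure 118 mm over their backs; the gripper's body (76 mm by 178 mm) begins 60 mm behind the grasp point.
Start: joints at [66.692, 18.312, 89.639, -0, 72.044, -1.146], TCP at [216.909, 532.535, 218.276] pointing down, gripper open.
Joint ranges: [-177.97, 177.97], [-48.28, 115.42], [12.27, 149.76], [-77.06, 257.06], [2.81, 150.46], [-146.56, 146.56]. Speed limits (degrees/s): [147.25, 147.25, 180, 180, 180, 180].

INTERFACE

Orientations are given as [roll, pitch, yaw] about the fixed x, y, z axes, in that order (R = Rz(yaw) Ry(pitch) Rx(roll)).
In Python, from workcell import env gives the robot as it stands.
- The arm moves only by the tool jog_arm, never from a script. Its argument "plan" is one flat list of numbers, 4 for each row, row after row: the shift along the tool's x, y, z in cm, then the turn about the tool's x in units of 6 degrees (1.0 is 6 degrees). In form: [tx, ty, tz, turn, tx, ty, tz, turn, ...]. A call has 1 to 12 rows; each row shifts and turns the commanded pose from where the row before left it, along the tool's axes as they then stand; what a row does not reach is not made up. A row lasts 1/12 s, in which the tool goes at most 41.7 mm and 7.16 degrees, less where a joint would pass 70% of its speed; a pose out of reach is approached as far as the arm can. A call with a gripper value outside its range is refused whole. "claw" is the finger opening in cm, from 0 to 9.12, set as the call begins (left out, the last holds). The fingers move at their own pace and stop on an object; "newtons" is the grip in N (left out, the last holds). Time passes only in rows, so rows that do not move let the fingers close. It gives the time, the measured TCP pose, the force and the opening at its end, in the units of the state.
- env.state(): the state, without advancing time (a new reading comes with each control period).
- env.grab_frame(name): name is "scene" or "side" or "wrist"; returns the picture (384x512x3 uint8, red, green, blue); there is no depth.
- env.calibration(name): a dict with "vertical_fov" (degrees; the focal length in pixels is half the picture's height over the tangent of half this angle, whatever the lens; pixels are square), "cx", "cy" (the principal point, pixels), "origin" and "orientation" of the camera in the world; the wrist camera has in their place "T_tool_cam" (4x4, takes a point from camera to tool coordinates, whose origin is the TCP and whose axes are the tool frame's). Camera axes: x right, y down, z forward; pixel columns grow to the right and rows downward; lengths in mm; the calibration is good to about 2 mm. The wrist camera is an equidistant fisheye: a pixel r from the principal point sees the ray r / f radians off the axis. A picture is of the moment at which its call begins: read the wrist's pose just before it. calibration takes no time and is no camera call.
- env.job_done(): hands the job in, once; it reports no verdict.
The state is a dict: "time_s": time; "qpos": joint angles; "qvel": joint speeds; "effort": joint torques, N m; "ee_pos": TCP position; "ee_rot": TCP orientation; "force": force on the tool from outside, world axes, zero at the start; "torque": the same for the moment, N m; "gripper_width": finger opening in mm.
Only numpy, scipy, OpenCV 4.12 (cv2) and the standard library are available. Lean on these libraries where they do the work, as an engineer would, in place of code of your own. Each camera call takes 0.05 s, during which the arm holds its last target.

TASK

Fit the magnifier to its stand so that the lens hangs over the spot plate: pinch its spring button flush, slide the nose into the square receiver until the rim has caught the button, then push on gently until the button pops out through the receiver's hole. Do not force anything against the stand, leave the spot plate, the tube rack and the two bottles where they are, and let go at the end.

Things in the scene. Friction and masses are not known exactly. Their poses are not given: they have to be found in the camera images.
- magnifier: Bench magnifier on a straight 25 x 25 mm square aluminium arm, about 0.15 kg, lying flat on the bench. Origin: on the arm's centre line, level with the spring button. Own +y runs along the arm to its nose (black from y = +34 mm), own z is up (also when fitted), the button is in the +x side. Bare sides from y = +34 to -115 mm. Centre of mass near y = -70 mm.
- nose (a point): Middle of the nose's end, 70 mm from the origin along +y. The nose is as thick as the arm, its last 5 mm rounded for lead-in. Let go with the whole nose in the receiver, the magnifier stays there and droops by about 0.03 rad.
- lens (a point): Centre of the round lens at the other end, at y = -172 mm; black rim 100 mm in diameter and 25 mm thick, flush with the arm's upper and lower face.
- button (a joint): How far the spring button is pressed in, m: 0 = out, standing 6 mm proud; 0.006 = flush. Straight steel pin, 10 mm diameter, flat end; the spring gives 1.6 N out and 4 N flush. It has no ramp: the receiver's rim cannot push it in. Press it flush by squeezing the arm across it with only part of a finger, so that some mm of the pin enter the mouth ahead of the finger; the wall then keeps it in.
- button_face (a point): Centre of the button's flat outer end (moves with it), at the origin's station along the arm, 18.5 mm to its +x when out.
- stand: Magnifier stand, fixed: dark base plate 180 x 150 x 16 mm, post, and on it a level square receiver tube, 32.6 mm wide outside, 26.6 mm inside, 140 mm long, its far end capped. Origin: on the bench under the receiver's middle. Own z up, own +y along the receiver from mouth to capped end. When fitted, the magnifier's axes point like the stand's.
- mouth (a point): Centre of the receiver's open mouth, 150 mm over the bench, 70 mm from the stand's origin to its -y. The rim is square, without lead-in. There is 0.8 mm play all round; an arm held askew jams, and 40 N or more against the stand is forcing it. A covered button slides in with 5 to 15 N of push.
- lock_hole (a point): Centre of the round 12 mm hole in the receiver's +x wall (3 mm thick), at the outer face, 50 mm inwards of the mouth. Locked, the button is out in this hole, 1 to 3 mm proud, and the magnifier's origin is 50 mm inside the mouth; the pin then stops any further sliding.
- spot_plate: White ceramic spot plate with 12 wells, 88 x 115 x 12 mm, loose on the bench under the place where the lens will hang. Origin under its centre. Leave it.
- tube_rack: White wire test-tube rack with three tubes, 63 x 193 x 76 mm (tubes to 120 mm), loose. Origin under its centre. Leave it.
- bottle_a: Amber reagent bottle with white cap, 48 mm diameter, 95 mm tall, loose. Origin under its centre. Leave it.
- bottle_b: Amber reagent bottle, same as the other. Leave it.
There are look-alikes about, which are no part of the job. Several things have the shape of the spot_plate; the one meant has the colours described above.

How it is judged:
By the outcome, as a careful person would: the job done as asked, in the order asked, and still so for the second after the job is handed in, with the robot touching nothing.
It also fails if it takes over 72 s, if anything falls off the work surface, if the arm or the gripper's body presses on something with over 40 N, if the wrist force passes 120 N, or if a joint passes its speed limit or range.

## Working session

There is one attempt and no reset: what is moved stays moved. The work goes in short steps, Python scripts to look and compute and a tool call to move; the robot and the scene stay as the last step left them, time stands still between calls to the robot, and variables do not carry over. Pictures are saved under pics/ and viewed, and the job is handed in when it is done.

Besides the shell and the picture viewer there is one more tool, called after "Call:" as a command line: name --argument value ..., lists and objects as JSON in quotes. jog_arm: Moves the arm, as the interface text tells. Its arguments: {"type":"object","properties":{"plan":{"type":"array"},"claw":{"type":"number"},"newtons":{"type":"number"}},"required":["plan"]}

```bash
ls; mkdir -p pics
python3 - <<'E'
from workcell import env
import cv2
print(env.state())
for n in ["scene","side","wrist"]:
    print(n,env.calibration(n))
    im=env.grab_frame(n)
    cv2.imwrite(f"pics/{n}0.png",im[:,:,::-1])
E
```

```text
pics
{'time_s': 0.0, 'qpos': array([ 6.66918389e+01,  1.83516222e+01,  8.97060962e+01, -7.22466943e-04,
        7.20421592e+01, -1.14699160e+00]), 'qvel': array([-0.04295499,  0.05983991,  0.14423349, -0.02990051,  0.09982894,
        0.03304845]), 'effort': array([ 2.32272010e-03, -4.12469745e+01, -2.31974316e+01,  7.28566409e-02,
        4.56793921e-02, -1.38885666e-04]), 'ee_pos': array([216.71803103, 532.07051748, 217.42254839]), 'ee_rot': array([ -90.75296124,   89.90012001, -112.9139074 ]), 'force': array([-0.04527817, -0.02362003, -0.51014458]), 'torque': array([ 0.01589281, -0.03182647,  0.02504672]), 'gripper_width': 90.7183138176212}
scene {'vertical_fov': 43.43952237127606, 'cx': 250.7800784109088, 'cy': 195.03199586560314, 'origin': array([1538.80314154,  241.18149028,  991.97687762]), 'orientation': array([-128.86855805,    1.16561405,  103.68269318])}
side {'vertical_fov': 51.428587973091325, 'cx': 260.84334473599495, 'cy': 196.18828794234153, 'origin': array([ -18.04618514, -646.25785735,  880.23050135]), 'orientation': array([-132.47640458,   -0.92778091,  -40.72615536])}
wrist {'vertical_fov': 65.70646984690485, 'cx': 258.589792299967, 'cy': 194.49921441621876, 'T_tool_cam': array([[-4.47878884e-04, -2.86331015e-01,  9.58130654e-01,
        -1.66338711e+02],
       [ 9.99999773e-01, -6.09820385e-04,  2.85209843e-04,
        -3.07143184e-01],
       [ 5.02623180e-04,  9.58130564e-01,  2.86331223e-01,
        -8.17460617e+01],
       [ 0.00000000e+00,  0.00000000e+00,  0.00000000e+00,
         1.00000000e+00]])}
```

View pics/scene0.png

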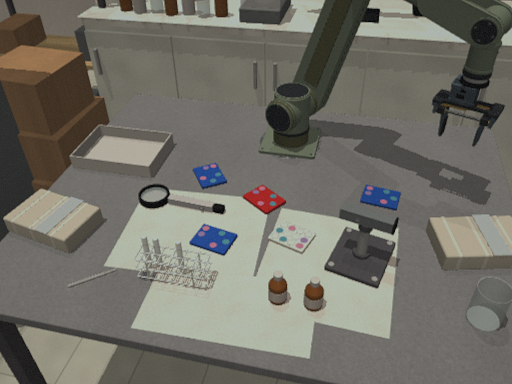

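View pics/side0.png

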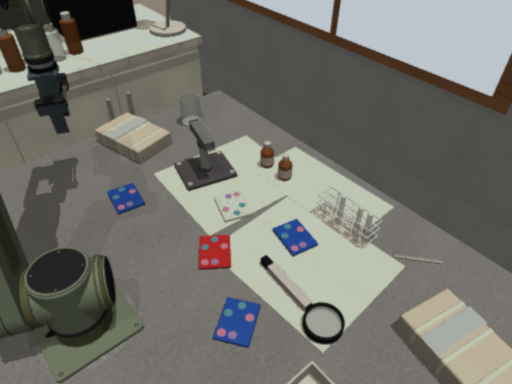

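View pics/wrist0.png

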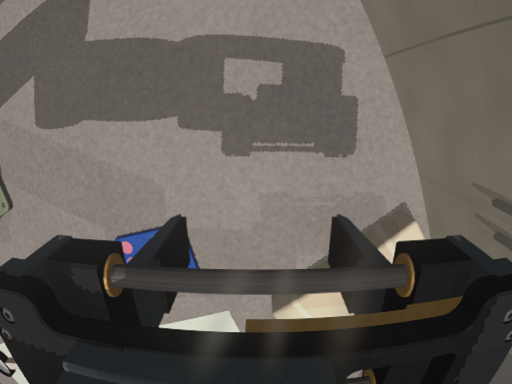

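The scene view shows the magnifier with its lens at (154,196) and nose at (222,208). The stand is at about (365,240), the white spot plate at (292,236), the rack at (178,262) and the bottles at (278,288) and (314,295). I'll write helpers and zoom in.

```bash
cat > h.py <<'E'
import numpy as np, cv2
from scipy.spatial.transform import Rotation as R
from workcell import env
def cam(n,st=None):
    c=env.calibration(n); f=192/np.tan(np.radians(c['vertical_fov']/2))
    if n=='wrist':
        T=np.eye(4);T[:3,:3]=R.from_euler('xyz',st['ee_rot'],degrees=True).as_matrix();T[:3,3]=st['ee_pos']
        M=T@c['T_tool_cam'];return dict(f=f,cx=c['cx'],cy=c['cy'],R=M[:3,:3],o=M[:3,3],fish=True)
    return dict(f=f,cx=c['cx'],cy=c['cy'],R=R.from_euler('xyz',c['orientation'],degrees=True).as_matrix(),o=np.array(c['origin']),fish=False)
def ray(C,u,v):
    x,y=(u-C['cx'])/C['f'],(v-C['cy'])/C['f']
    if C['fish']:
        r=np.hypot(x,y)+1e-12; d=np.array([np.sin(r)*x/r,np.sin(r)*y/r,np.cos(r)])
    else: d=np.array([x,y,1.]);d/=np.linalg.norm(d)
    return C['R']@d
def onz(C,u,v,z):
    d=ray(C,u,v);return C['o']+d*(z-C['o'][2])/d[2]
def tri(obs):
    A=np.zeros((3,3));b=np.zeros(3);L=[]
    for C,u,v in obs:
        d=ray(C,u,v);P=np.eye(3)-np.outer(d,d);A+=P;b+=P@C['o']
    p=np.linalg.solve(A,b)
    return p,[np.linalg.norm((np.eye(3)-np.outer(ray(C,u,v),ray(C,u,v)))@(p-C['o'])) for C,u,v in obs]
def proj(C,p):
    q=C['R'].T@(np.array(p,float)-C['o'])
    if C['fish']:
        r=np.hypot(q[0],q[1])+1e-12;t=np.arctan2(r,q[2]);return C['cx']+C['f']*t*q[0]/r,C['cy']+C['f']*t*q[1]/r
    return C['cx']+C['f']*q[0]/q[2],C['cy']+C['f']*q[1]/q[2]
def crop(src,dst,x0,y0,w,h,s):
    im=cv2.imread(src)[y0:y0+h,x0:x0+w];cv2.imwrite(dst,cv2.resize(im,None,fx=s,fy=s,interpolation=cv2.INTER_CUBIC))
E
python3 - <<'E'
from h import *
crop('pics/scene0.png','pics/s_mag.png',130,170,110,60,7)
crop('pics/scene0.png','pics/s_st.png',310,190,100,100,6)
crop('pics/side0.png','pics/d_mag.png',250,245,110,110,5)
crop('pics/side0.png','pics/d_st.png',165,110,80,85,7)
E
```

```text
(no output)
```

View pics/s_mag.png

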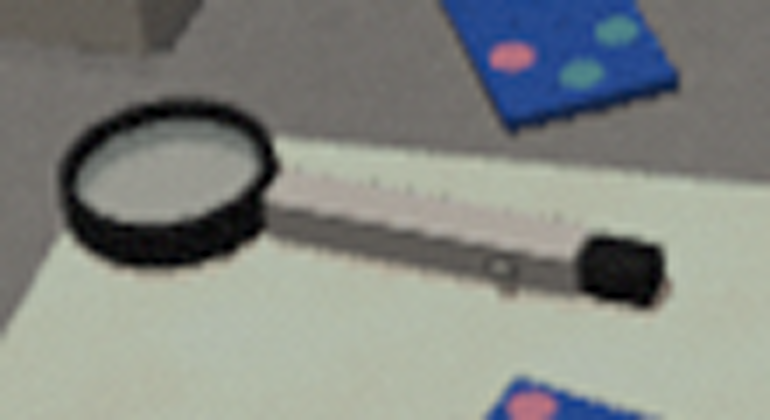

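View pics/s_st.png

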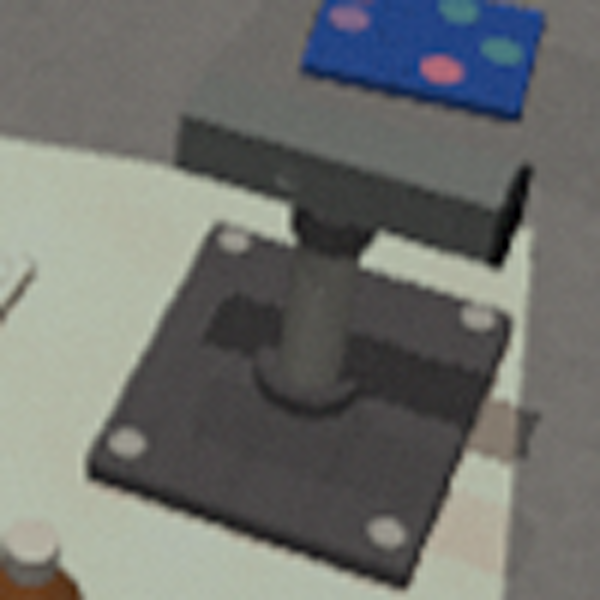

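View pics/d_mag.png

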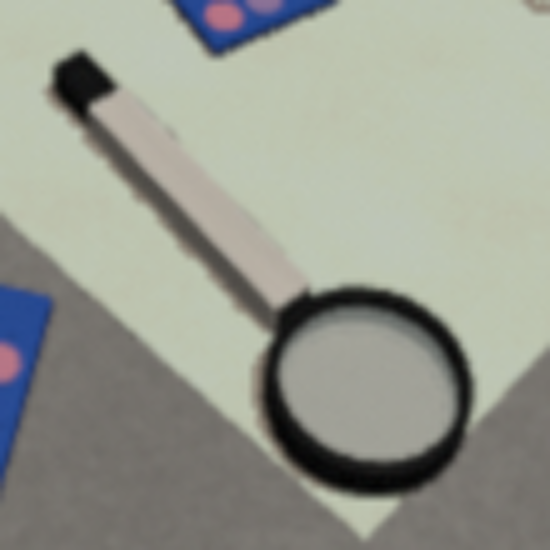

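View pics/d_st.png

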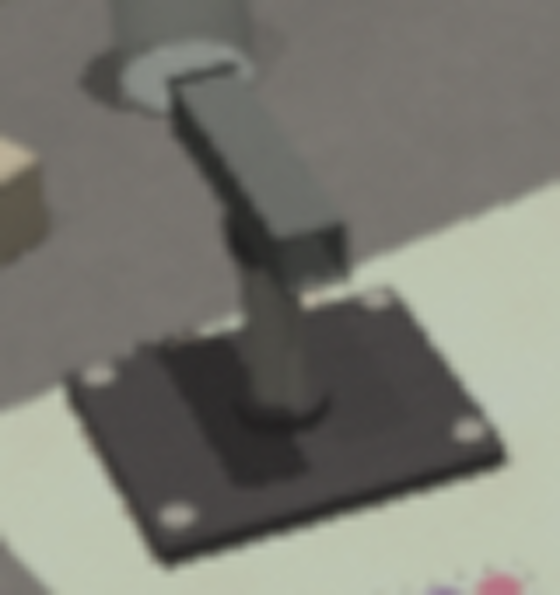

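Run:
```python
from h import *
np.set_printoptions(precision=1,suppress=True)
S=cam('scene');D=cam('side')
s=lambda x,y:(S,310+x/6,190+y/6); d=lambda x,y:(D,165+x/7,110+y/7)
prs={'-x-y':(s(235,242),d(178,515)),'-x+y':(s(478,318),d(98,375)),'+x+y':(s(385,532),d(378,298)),'+x-y':(s(127,443),d(470,430)),
 'mouthTop+x':(s(183,118),d(345,222)),'capTop+x':(s(502,190),d(238,68)),'capTop-x':(s(528,165),d(172,85)),'mouthbot+x':(s(180,162),d(347,272))}
P={}
for k,o in prs.items():
    P[k],e=tri(o);print(k,P[k],np.array(e))
bc=(P['-x-y']+P['-x+y']+P['+x+y']+P['+x-y'])/4
v=P['-x+y']-P['-x-y']+P['+x+y']-P['+x-y'];w=P['+x-y']-P['-x-y']+P['+x+y']-P['-x+y']
print(bc,'yaw y-axis',np.degrees(np.arctan2(-v[0],v[1])),'x-axis',np.degrees(np.arctan2(w[1],w[0])))
v=P['capTop+x']-P['mouthTop+x'];print('recv yaw',np.degrees(np.arctan2(-v[0],v[1])),np.linalg.norm(v))
m=lambda x,y:(S,130+x/7,170+y/7); n=lambda x,y:(D,250+x/5,245+y/5)
for k,o in {'lensC':(m(167,158),n(370,378)),'noseTop+x':(m(660,250),n(82,52)) ,'bound+x top':(m(580,262),n(118,85)),'bound -x top':(m(590,232),n(90,107)),'button':(m(503,273),n(172,133))}.items():
    p,e=tri(o);print(k,p,np.array(e))
for C,u,v in [s(288,182)]: print('hole ray at z150',onz(C,u,v,150))
```

```text
-x-y [468.6 256.4  17.1] [1.3 1.3]
-x+y [497.3 372.5  17.2] [1.5 1.5]
+x+y [642.9 335.1  18.1] [1.8 1.8]
+x-y [613.6 219.4  17.3] [1.7 1.7]
mouthTop+x [554.3 225.4 163. ] [1.4 1.4]
capTop+x [584.5 357.6 170.1] [4.7 4.7]
capTop-x [556.8 370.5 164. ] [2.8 2.8]
mouthbot+x [553.3 226.1 136.2] [1.9 1.9]
[555.6 295.9  17.4] yaw y-axis -14.02768478648526 x-axis -14.348970878103827
recv yaw -12.884329660514632 135.7928118604507
lensC [ 431.6 -373.5   24.2] [1.4 1.4]
noseTop+x [ 453.8 -133.9   27.2] [6.3 6.3]
bound+x top [ 458.8 -164.9   21.2] [1.2 1.2]
bound -x top [ 437.5 -166.5   21.1] [0.9 0.9]
button [ 463.9 -201.3   12. ] [2.4 2.4]
hole ray at z150 [570.3 274.4 150. ]
```

```bash
cat >> h.py <<'E'
def goal(st,tcp,yaw,tilt=0):
    """tool down, tool z = dir 'yaw' rotation of +y. report needed shift in tool frame (cm) & turn units"""
    M=R.from_euler('xyz',st['ee_rot'],degrees=True).as_matrix()
    d=M.T@(np.array(tcp)-st['ee_pos'])/10
    a=np.radians(yaw);zt=np.array([-np.sin(a),np.cos(a),0])
    cur=M[:,2];ang=np.degrees(np.arctan2(cur[0]*zt[1]-cur[1]*zt[0],cur@zt))  # ccw needed
    return d,-ang/6
def show(st):
    M=R.from_euler('xyz',st['ee_rot'],degrees=True).as_matrix()
    print('t',round(st['time_s'],2),'tcp',st['ee_pos'].round(1),'x',M[:,0].round(4),'zyaw',np.degrees(np.arctan2(-M[0,2],M[1,2])).round(2),'F',st['force'].round(1),'T',st['torque'].round(2),'w',st['gripper_width'].round(1),'q',st['qpos'].round(0))
E
python3 - <<'E'
from h import *
st=env.state();show(st);print(R.from_euler('xyz',st['ee_rot'],degrees=True).as_matrix().round(3))
a=np.radians(-4.5);u=np.array([-np.sin(a),np.cos(a),0])
o=np.array([445.4,-199.6,0]);g=o-15*u;print(g);g[2]=150
print(goal(st,g,-4.5))
E
```

```text
Traceback (most recent call last):
  File "h.py", line 40, in show
    print('t',round(st['time_s'],2),'tcp',st['ee_pos'].round(1),'x',M[:,0].round(4),'zyaw',np.degrees(np.arctan2(-M[0,2],M[1,2])).round(2),'F',st['force'].round(1),'T',st['torque'].round(2),'w',st['gripper_width'].round(1),'q',st['qpos'].round(0))
                                                                                                                                                                                                  ^^^^^^^^^^^^^^^^^^^^^^^^^
AttributeError: 'float' object has no attribute 'round'
```

```bash
sed -i "s/st\['gripper_width'\].round(1)/round(float(st['gripper_width']),1)/" h.py
python3 - <<'E'
from h import *
st=env.state();show(st);print(R.from_euler('xyz',st['ee_rot'],degrees=True).as_matrix().round(3))
a=np.radians(-4.5);u=np.array([-np.sin(a),np.cos(a),0])
o=np.array([445.4,-199.6,0]);g=o-15*u;print(g);g[2]=150
print(goal(st,g,-4.5))
E
```

```text
t 0.15 tcp [216.7 532.2 217.6] x [-6.0e-04 -1.2e-03 -1.0e+00] zyaw -112.16 F [-0.7  0.6  0.6] T [-0. -0. -0.] w 91.1 q [67. 18. 90.  0. 72. -1.]
[[-0.001  0.377  0.926]
 [-0.001  0.926 -0.377]
 [-1.    -0.001 -0.   ]]
[ 444.22311356 -214.55376001    0.        ]
(array([  6.84091476, -60.5673041 ,  49.23577476]), np.float64(-17.943373950788185))
```

Call:
jog_arm --plan '[0,-2.5,2.05,0,0,-2.5,2.05,0,0,-2.5,2.05,0,0,-2.5,2.05,0,0,-2.5,2.05,0,0,-2.5,2.05,0,0,-2.5,2.05,0,0,-2.5,2.05,0,0,-2.5,2.05,0,0,-2.5,2.05,0,0,-2.5,2.05,0,0,-2.5,2.05,0]'

```text
time_s: 1.15
ee_pos: [331.5, 160.3, 218.2]
ee_rot: [54.7, 90.0, 32.5]
force: [1.2, 0.4, -0.5]
gripper_width: 91.4
```

Call:
jog_arm --plan '[0,-2.5,2.05,0,0,-2.5,2.05,0,0,-2.5,2.05,0,0,-2.5,2.05,0,0,-2.5,2.05,0,0,-2.5,2.05,0,0,-2.5,2.05,0,0,-2.5,2.05,0,0,-2.5,2.05,0,0,-2.5,2.05,0,0,-2.5,2.05,0,0,-2.5,2.05,0]'

```text
time_s: 2.15
ee_pos: [446.2, -210.4, 218.0]
ee_rot: [152.9, 90.0, 130.7]
force: [-0.1, 1.1, -0.5]
gripper_width: 90.9
```

Call:
jog_arm --plan '[0,0,0,1,0,0,0,1,0,0,0,1,0,0,0,1,0,0,0,1,0,0,0,1,0,0,0,1,0,0,0,1,0,0,0,1,0,0,0,1,0,0,0,1,0,0,0,1]'

```text
time_s: 3.15
ee_pos: [446.0, -208.6, 218.0]
ee_rot: [-119.1, 90.0, 146.4]
force: [-0.8, 0.0, 0.1]
gripper_width: 91.3
```

Run:
```python
from h import *
st=env.state();show(st)
im=env.grab_frame('wrist');cv2.imwrite('pics/w1.png',im[:,:,::-1])
C=cam('wrist',st);
import json;json.dump({'R':C['R'].tolist(),'o':C['o'].tolist()},open('w1.json','w'))
a=np.radians(-4.5);u=np.array([-np.sin(a),np.cos(a),0])
o=np.array([445.4,-199.6,0]);g=o-15*u;g[2]=217
print(goal(st,g,175.5))
for y in(70,34,0,-172): print(y,proj(C,o+y*u+[0,0,25]))
```

```text
t 3.15 tcp [ 446.  -208.6  218. ] x [-6.e-04  4.e-04 -1.e+00] zyaw 175.54 F [-0.8  0.   0.1] T [-0.11  0.03 -0.01] w 91.3 q [-26.  11. 100.   0.  69. -22.]
(array([ 0.09529654, -0.13319721,  0.60498616]), np.float64(0.00691916636377568))
70 (np.float64(258.031467214196), np.float64(110.14050232043492))
34 (np.float64(258.032263242166), np.float64(139.8111950394643))
0 (np.float64(258.03628172816957), np.float64(167.27981403719642))
-172 (np.float64(258.0894517502634), np.float64(285.8196544946994))
```

View pics/w1.png

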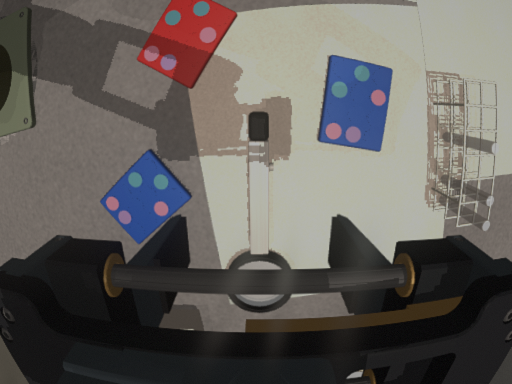

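The wrist view shows the nose tip at about (258,112), the black boundary near (258,140), the button on the right side at about (270,167), and the arm centred on column 258–259. All of this agrees with the prediction. I'll zoom in to refine it.

Run:
```python
from h import *
crop('pics/w1.png','pics/w1c.png',225,100,70,170,4)
im=cv2.imread('pics/w1.png').astype(int)
for r in (118,128,150,158,168,180,200,220,240): print(r,im[r,240:280].sum(1)//3)
```

```text
118 [129 129 130 157 175 176 153 132  87  43  41  42  48  48  49  50  46  45
  44  44  44  44  45  44  44  42  40  39  64 121 122 118 118 121 121 119
 118 116 116 117]
128 [130 159 175 175 175 176 175 148  89  47  38  43  46  47  48  48  48  47
  47  47  47  46  47  49  41  41  40  38  59 118 123 122 120 119 118 119
 119 118 119 117]
150 [138 133 132 131 132 132 132 132 115 123 128 128 132 131 131 130 129 129
 129 117 114 116 116 117 116 115 117 120 108 118 120 118 118 119 120 120
 120 118 116 118]
158 [175 174 174 174 176 175 144 132 111 119 126 128 130 130 130 129 128 129
 127 116 114 114 116 117 115 115 116 119 107 119 121 118 124 126 131 130
 129 129 132 148]
168 [175 174 175 176 176 178 174 139 115 153 175 178 179 178 179 178 177 177
 179 178 177 177 178 178 178 178 180 180 162 132 147 152 152 160 176 176
 176 175 175 174]
180 [175 175 175 175 174 176 174 138 131 153 175 177 178 178 178 178 177 177
 176 177 176 177 177 178 178 177 179 179 163 171 173 173 173 176 176 176
 176 176 177 177]
200 [177 176 176 176 177 175 176 174 137 131 172 177 178 176 177 177 177 176
 177 176 176 176 177 177 176 175 178 177 163 171 172 172 170 174 176 176
 175 177 176 175]
220 [176 176 175 174 175 175 175 148 131 110 157 173 174 175 175 174 173 175
 175 174 173 174 173 175 173 173 176 175 159 168 172 172 171 175 176 177
 177 177 174 175]
240 [173 173 173 174 173 173 174 172 153 136 151 166 169 171 171 171 170 170
 172 172 170 171 170 171 170 170 171 172 153 170 174 173 172 173 177 176
 176 177 177 176]
```

View pics/w1c.png

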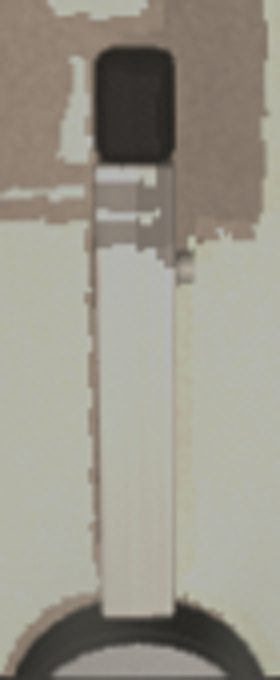

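Run:
```python
from h import *
import json
np.set_printoptions(precision=1,suppress=True)
C=cam('wrist',env.state());J=json.load(open('w1.json'));C['R']=np.array(J['R']);C['o']=np.array(J['o'])
S=cam('scene');D=cam('side')
for n,u,v,z in (('nose',258.3,111.8,22),('bound',258.4,140.7,25),('button',271.5,166.5,12.5),('arm@220',258.9,220,25),('arm end',259,253.5,25)): print(n,onz(C,u,v,z))
# heights: boundary tri wrist + scene+side
m=lambda x,y:(S,130+x/7,170+y/7); n=lambda x,y:(D,250+x/5,245+y/5)
print(tri([(C,268,140.7),m(580,262),n(118,85)]),tri([(C,248.8,140.7),m(590,232),n(90,107)]))
print('button tri',tri([(C,271.5,166.5),m(503,273)]))
```

```text
nose [ 451.  -131.9   22. ]
bound [ 448.4 -166.8   25. ]
button [ 462.4 -202.4   12.5]
arm@220 [ 441. -269.   25.]
arm end [ 437.4 -318.    25. ]
(array([ 459.2, -166.1,   21.7]), [np.float64(2.193181685712627), np.float64(2.3342727090447943), np.float64(0.3001328622195786)]) (array([ 437.2, -166.5,   21.1]), [np.float64(0.5155090630727204), np.float64(0.7098609002683578), np.float64(1.1323029722649862)])
button tri (array([ 462.1, -201.1,   11.7]), [np.float64(1.4641625507220537), np.float64(1.4641625507221032)])
```

Run:
```python
from h import *
print(goal(env.state(),[444.4,-216,28],175.8))
```

```text
(array([18.99441557, -0.09654864,  0.75873235]), np.float64(-0.07383950447331769))
```

Call:
jog_arm --plan '[1.5,-0.1,0.75,-0.05,2,0,0,0,2,0,0,0,2,0,0,0,2,0,0,0,2,0,0,0,2,0,0,0,2,0,0,0,1.5,0,0,0,1.0,0,0,0,0.5,0,0,0,0,0,0,0]'

```text
time_s: 4.2
ee_pos: [444.2, -215.9, 32.4]
ee_rot: [-115.8, 89.9, 150.4]
force: [0.4, 0.2, 0.3]
gripper_width: 91.0
```

Run:
```python
from h import *
st=env.state();show(st);print(goal(st,[444.4,-216,28],175.8))
im=env.grab_frame('wrist');cv2.imwrite('pics/w2.png',im[:,:,::-1])
C=cam('wrist',st)
crop('pics/w2.png','pics/w2c.png',150,100,220,150,3.6)
```

```text
t 4.2 tcp [ 444.2 -215.9   32.4] x [-1.6e-03  9.0e-04 -1.0e+00] zyaw 176.19 F [0.4 0.2 0.3] T [-0.07  0.05  0.01] w 91.0 q [-27.  23. 114.   0.  43. -23.]
(array([0.44256489, 0.01762025, 0.01032261]), np.float64(0.06451960826807615))
```

View pics/w2c.png

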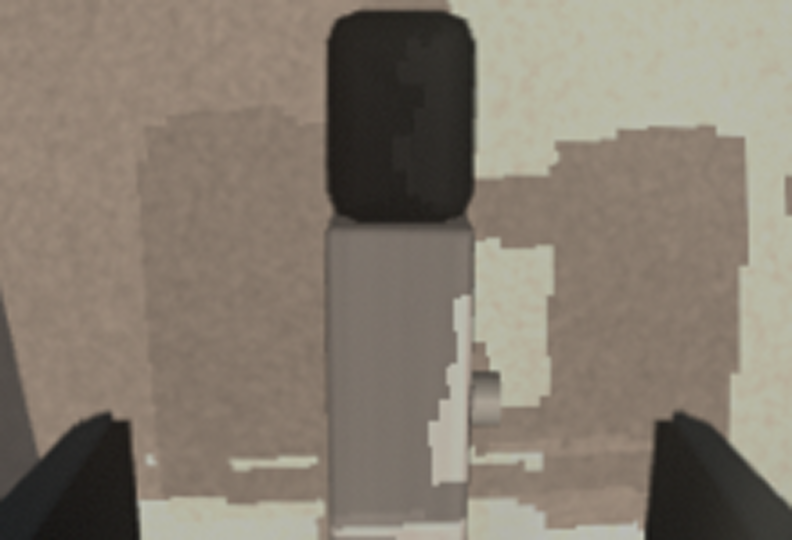

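Run:
```python
from h import *
np.set_printoptions(precision=2,suppress=True)
st=env.state();C=cam('wrist',st)
M=R.from_euler('xyz',st['ee_rot'],degrees=True).as_matrix()
b=onz(C,150+487/3.6,100+398/3.6,18);print('button edge top',b)
for z in (12.5,17.5):
  b=onz(C,150+487/3.6,100+398/3.6,z);print('button tool',M.T@(b-st['ee_pos']))
b=onz(C,150+400/3.6,100+220/3.6,25);print('bound tool',M.T@(b-st['ee_pos']))
b=onz(C,150+400/3.6,100+500/3.6,25);print('arm tool',M.T@(b-st['ee_pos']))
b=onz(C,150+400/3.6,100+100/3.6,25);print('arm tool',M.T@(b-st['ee_pos']))
for x in (25,6,-13):
  for y in (-46,46):
    q=proj(C,st['ee_pos']+M@np.array([x,y,-16]));print(x,y,(q[0]-150)*3.6,(q[1]-100)*3.6)
```

```text
button edge top [ 462.6  -201.26   18.  ]
button tool [ 20.69  17.31 -14.09]
button tool [ 15.69  16.83 -15.88]
bound tool [  8.2    0.96 -49.78]
arm tool [8.19 1.06 0.88]
arm tool [  8.2    0.94 -69.66]
25 -46 154.15504401377257 380.4389563224363
25 46 633.3133382955067 380.1446536983654
6 -46 131.88717362919962 415.1926647544192
6 46 656.1163404049322 414.8331479319549
-13 -46 105.36447064325246 457.0177082500574
-13 46 683.2627439857246 456.56364758453356
```

Call:
jog_arm --plan '[0.4,0.1,0,0,0,0,0,0,0,0,0,0,0,0,0,0,0,0,0,0,0,0,0,0]' --claw 4.2 --newtons 20

```text
time_s: 4.75
ee_pos: [445.8, -216.2, 29.5]
ee_rot: [78.4, 90.0, -15.5]
force: [0.1, -0.0, -0.3]
gripper_width: 54.1
```

Run:
```python
from h import *
st=env.state();show(st)
im=env.grab_frame('wrist');cv2.imwrite('pics/w3.png',im[:,:,::-1])
crop('pics/w3.png','pics/w3c.png',190,150,140,110,5)
```

```text
t 4.75 tcp [ 445.8 -216.2   29.5] x [ 5.e-04 -2.e-04 -1.e+00] zyaw 176.14 F [ 0.1 -0.  -0.3] T [-0.06  0.04  0.03] w 54.1 q [-27.  23. 114.   0.  43. -23.]
```

View pics/w3c.png

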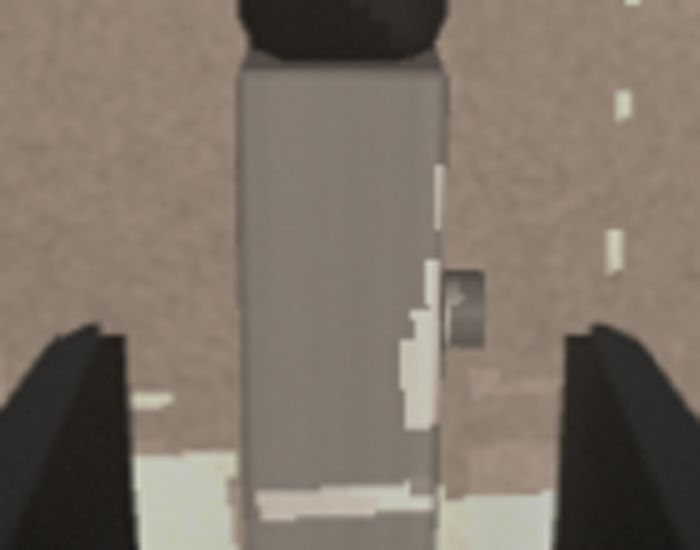

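Run:
```python
from h import *
st=env.state();show(st)
for n in ('scene','side'):
  im=env.grab_frame(n);cv2.imwrite(f'pics/{n}3.png',im[:,:,::-1])
crop('pics/scene3.png','pics/s3c.png',160,130,100,90,7)
crop('pics/side3.png','pics/d3c.png',230,200,100,90,7)
st=env.state();C=cam('wrist',st)
M=R.from_euler('xyz',st['ee_rot'],degrees=True).as_matrix()
for u,v in ((125,335),(100,325),(565,335),(592,325)):
  for x in (25,15,6,0):
    p=st['ee_pos']+M@np.array([x,0,0])
    b=onz(C,190+u/5,150+v/5,p[2]);print((u,v),x,(M.T@(b-st['ee_pos'])).round(1))
```

```text
t 4.8 tcp [ 445.8 -216.2   29.4] x [ 4.e-04 -1.e-04 -1.e+00] zyaw 176.14 F [-0.5  0.8 -1.4] T [-0.08  0.09 -0.01] w 50.0 q [-27.  23. 114.   0.  43. -23.]
(125, 335) 25 [ 25.  -30.8  -7.8]
(125, 335) 15 [ 15.  -29.2 -11.6]
(125, 335) 6 [  6.  -27.8 -15.1]
(125, 335) 0 [ -0.  -26.8 -17.4]
(100, 325) 25 [ 25.  -34.2  -9.2]
(100, 325) 15 [ 15.  -32.5 -13. ]
(100, 325) 6 [  6.  -30.9 -16.4]
(100, 325) 0 [ -0.  -29.8 -18.6]
(565, 335) 25 [25.  30.2 -7.7]
(565, 335) 15 [ 15.   28.6 -11.6]
(565, 335) 6 [  6.   27.2 -15. ]
(565, 335) 0 [  0.   26.2 -17.3]
(592, 325) 25 [25.  34.  -9.2]
(592, 325) 15 [ 15.   32.2 -12.9]
(592, 325) 6 [  6.   30.6 -16.3]
(592, 325) 0 [  0.   29.5 -18.6]
```

View pics/s3c.png

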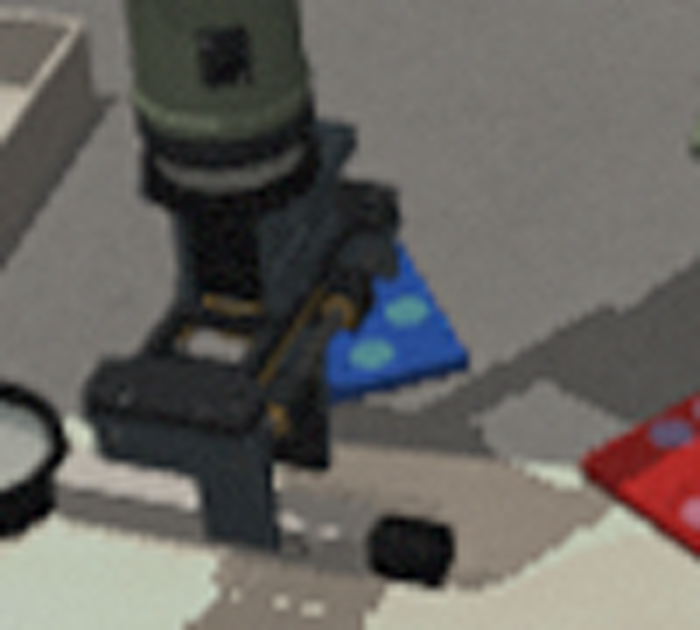

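View pics/d3c.png

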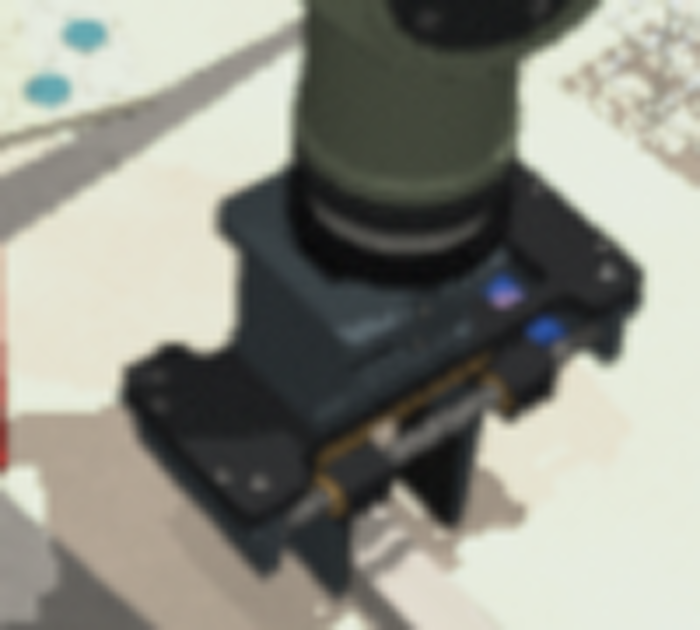

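Run:
```python
from h import *
st=env.state();S=cam('scene');D=cam('side')
M=R.from_euler('xyz',st['ee_rot'],degrees=True).as_matrix()
P=lambda *a: st['ee_pos']+M@np.array(a,float)
for x in (25,15,6):
  for z in(-16,16):
    for y in (25,30,38):
      q=proj(S,P(x,y,z));print('scene',x,y,z,round((q[0]-160)*7),round((q[1]-130)*7))
  for y in (-25,-38): q=proj(D,P(x,y,-16)); print('side',x,y,round((q[0]-230)*7),round((q[1]-200)*7)) if 0 else print('side z16',x,y,[round(k) for k in ((proj(D,P(x,y,16))[0]-230)*7,(proj(D,P(x,y,16))[1]-200)*7)])
q=proj(S,[462.6,-201.3,12.5]);print('button',(q[0]-160)*7,(q[1]-130)*7)
```

```text
scene 25 25 -16 283 579
scene 25 30 -16 278 586
scene 25 38 -16 272 597
scene 25 25 16 217 566
scene 25 30 16 212 573
scene 25 38 16 205 584
side z16 25 -25 [341, 623]
side z16 25 -38 [313, 641]
scene 15 25 -16 281 562
scene 15 30 -16 276 569
scene 15 38 -16 270 580
scene 15 25 16 214 549
scene 15 30 16 210 556
scene 15 38 16 203 567
side z16 15 -25 [342, 607]
side z16 15 -38 [314, 625]
scene 6 25 -16 279 546
scene 6 30 -16 275 553
scene 6 38 -16 268 565
scene 6 25 16 212 533
scene 6 30 16 208 540
scene 6 38 16 201 551
side z16 6 -25 [343, 593]
side z16 6 -38 [315, 611]
button 288.8025214943247 551.9449564664448
```

Call:
jog_arm --plan '[0,0,0,0,0,0,0,0,0,0,0,0,0,0,0,0,0,0,0,0,0,0,0,0]' --claw 3.4

```text
time_s: 5.4
ee_pos: [445.7, -216.2, 29.2]
ee_rot: [150.8, 90.0, 56.9]
force: [-0.2, 0.0, 0.4]
gripper_width: 33.9
```

Run:
```python
from h import *
st=env.state();show(st)
im=env.grab_frame('wrist');cv2.imwrite('pics/w4.png',im[:,:,::-1])
crop('pics/w4.png','pics/w4c.png',190,150,140,110,5)
```

```text
t 5.4 tcp [ 445.7 -216.2   29.2] x [ 1.e-04  1.e-04 -1.e+00] zyaw 176.14 F [-0.2  0.   0.4] T [-0.08  0.1   0.02] w 33.9 q [-27.  23. 114.   0.  43. -23.]
```

View pics/w4c.png

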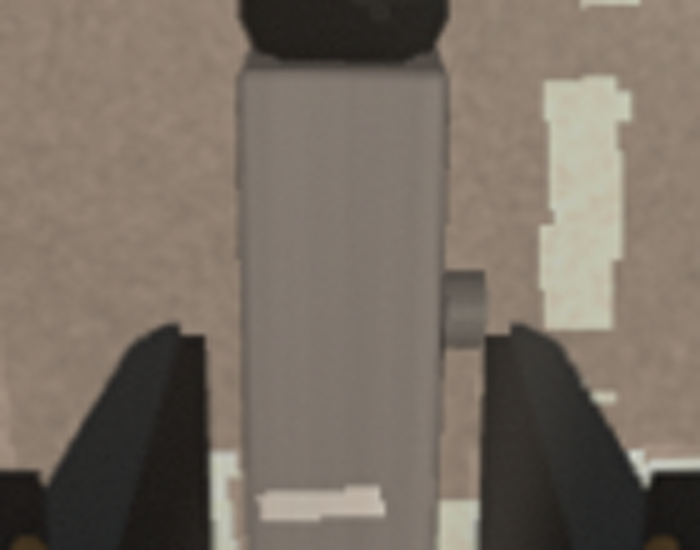

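Call:
jog_arm --plan '[0,-0.05,0,0,0,0,0,0,0,0,0,0,0,0,0,0]' --claw 2.75

```text
time_s: 5.78
ee_pos: [445.2, -216.1, 29.2]
ee_rot: [161.0, 90.0, 67.1]
force: [0.4, 0.3, 0.2]
gripper_width: 27.3
```

Run:
```python
from h import *
st=env.state();show(st)
im=env.grab_frame('wrist');cv2.imwrite('pics/w5.png',im[:,:,::-1])
crop('pics/w5.png','pics/w5c.png',190,150,140,110,5)
```

```text
t 5.78 tcp [ 445.2 -216.1   29.2] x [ 0.e+00  1.e-04 -1.e+00] zyaw 176.14 F [0.4 0.3 0.2] T [-0.03  0.04  0.02] w 27.3 q [-27.  23. 114.   0.  43. -23.]
```

View pics/w5c.png

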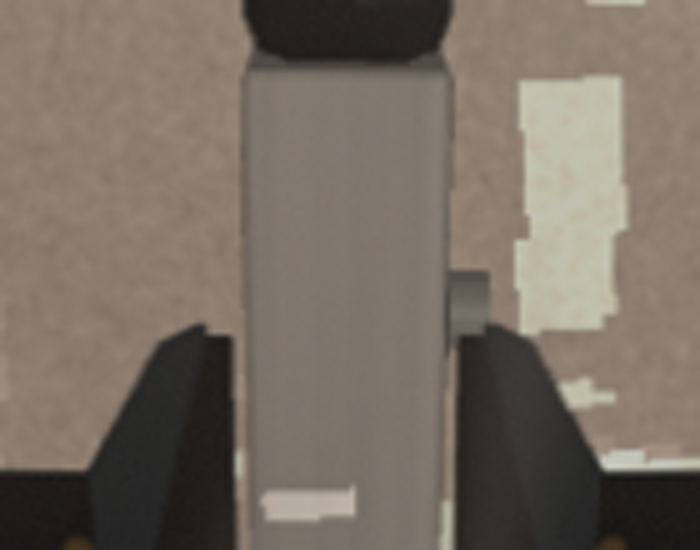

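Call:
jog_arm --plan '[0,0,0,0,0,0,0,0,0,0,0,0,0.1,0,0,0,0.1,0,0,0,0.1,0,0,0,0.1,0,0,0]' --claw 4.5

```text
time_s: 6.42
ee_pos: [445.2, -216.1, 25.1]
ee_rot: [-152.1, 90.0, 114.0]
force: [0.5, 0.5, -0.1]
gripper_width: 44.5
```

Call:
jog_arm --plan '[0.05,0,0,0,0.05,0,0,0,0,0,0,0]'

```text
time_s: 6.67
ee_pos: [445.1, -216.1, 24.1]
ee_rot: [-134.3, 90.0, 131.9]
force: [0.1, 0.1, -0.4]
gripper_width: 45.0
```

Call:
jog_arm --plan '[0.1,0,0,0,0.1,0,0,0,0.1,0,0,0,0,0,0,0]'

```text
time_s: 7.0
ee_pos: [445.1, -216.1, 21.0]
ee_rot: [-125.5, 90.0, 140.6]
force: [1.1, 0.5, -0.0]
gripper_width: 44.6
```

Run:
```python
from h import *
st=env.state();show(st)
im=env.grab_frame('wrist');cv2.imwrite('pics/w6.png',im[:,:,::-1])
crop('pics/w6.png','pics/w6c.png',190,150,140,110,5)
for n in ('scene','side'):
  im=env.grab_frame(n);cv2.imwrite(f'pics/{n}6.png',im[:,:,::-1])
crop('pics/scene6.png','pics/s6c.png',160,130,100,90,7)
```

```text
t 7.0 tcp [ 445.1 -216.1   21. ] x [-3.e-04  3.e-04 -1.e+00] zyaw 176.14 F [ 1.1  0.5 -0. ] T [-0.08  0.07  0.02] w 44.6 q [-27.  24. 115.   0.  41. -23.]
```

View pics/w6c.png

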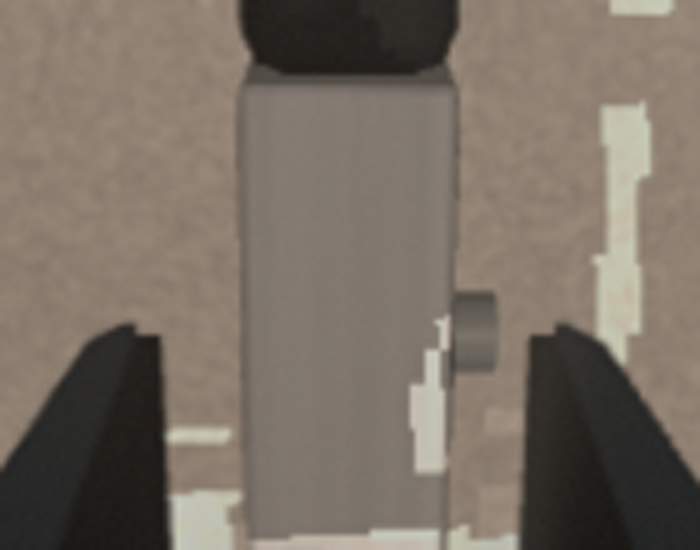

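View pics/s6c.png

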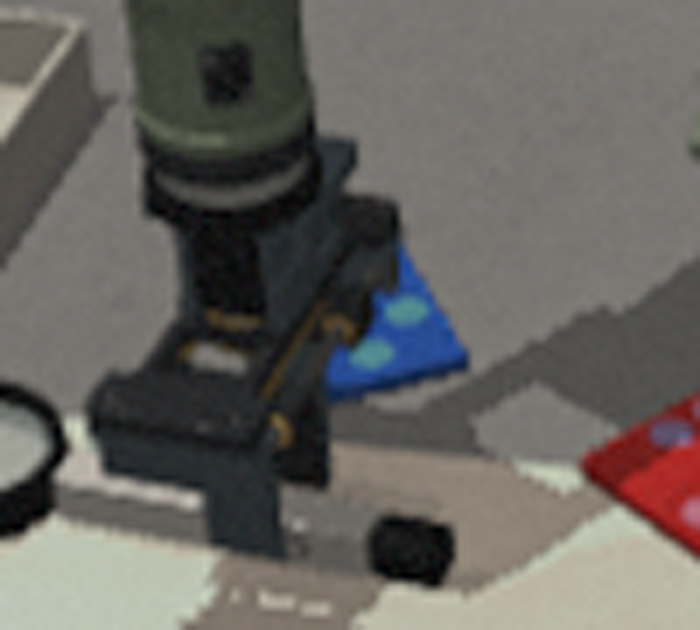

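Call:
jog_arm --plan '[0.1,0,0,0,0.1,0,0,0,0.1,0,0,0,0.1,0,0,0,0.1,0,0,0,0.1,0,0,0,0,0,0,0]'

```text
time_s: 7.73
ee_pos: [445.0, -216.1, 15.0]
ee_rot: [-125.4, 90.0, 140.8]
force: [-0.5, -0.4, -0.6]
gripper_width: 45.1
```

Call:
jog_arm --plan '[0.1,0,0,0,0.1,0,0,0,0.05,0,0,0,0,0,0,0]'

```text
time_s: 8.07
ee_pos: [445.1, -216.1, 12.6]
ee_rot: [-125.1, 90.0, 141.0]
force: [0.7, 0.5, -0.0]
gripper_width: 45.0
```

Run:
```python
from h import *
st=env.state();show(st)
im=env.grab_frame('wrist');cv2.imwrite('pics/w7.png',im[:,:,::-1])
crop('pics/w7.png','pics/w7c.png',190,150,140,110,5)
for n in ('scene','side'):
  im=env.grab_frame(n);cv2.imwrite(f'pics/{n}7.png',im[:,:,::-1])
crop('pics/scene7.png','pics/s7c.png',160,130,100,90,7)
```

```text
t 8.07 tcp [ 445.1 -216.1   12.6] x [-2.e-04  2.e-04 -1.e+00] zyaw 176.14 F [ 0.7  0.5 -0. ] T [-0.1   0.04 -0.03] w 45.0 q [-27.  24. 115.   0.  40. -23.]
```

View pics/w7c.png

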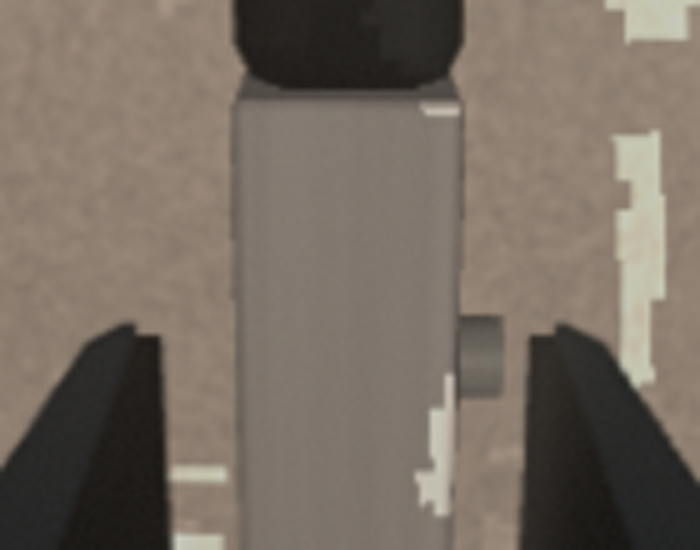

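View pics/s7c.png

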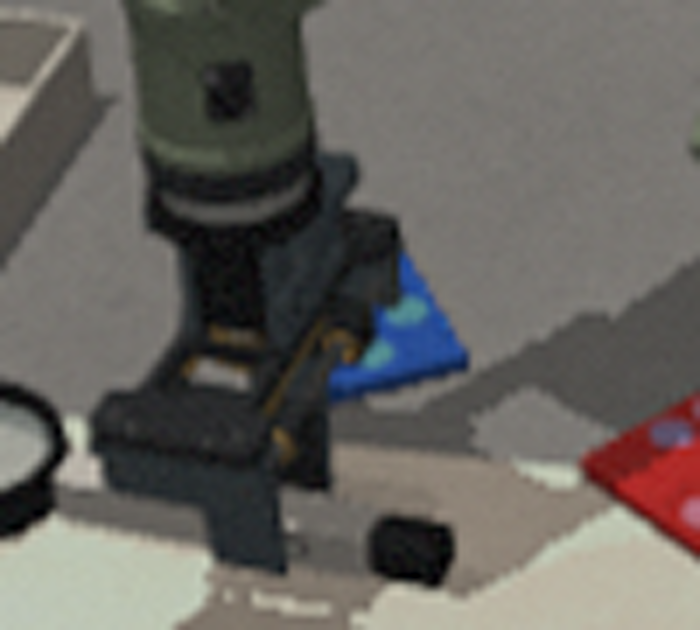

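Run:
```python
from h import *
st=env.state();C=cam('wrist',st)
M=R.from_euler('xyz',st['ee_rot'],degrees=True).as_matrix()
T=lambda u,v,z: (M.T@(onz(C,190+u/5,150+v/5,z)-st['ee_pos'])).round(1)
print('pin mid z12.5',T(480,316,12.5),T(480,397,12.5),'z15',T(480,316,15),T(480,397,15))
print('pad edge z7',T(527,335,6.6),T(161,335,6.6),'z3',T(527,335,3),T(161,335,3),'finger edge',T(557,325,6.6))
print('arm',T(238,200,25),T(460,200,25),T(243,450,25),T(455,450,25),'bound',T(350,98,25))
```

```text
pin mid z12.5 [  0.2  15.8 -19.7] [ 0.2 16.2 -9.2] z15 [ -2.3  15.6 -20.7] [ -2.3  15.9 -10.3]
pad edge z7 [  6.1  22.4 -15. ] [  6.1 -23.3 -15. ] z3 [  9.7  22.9 -13.6] [  9.7 -23.7 -13.6] finger edge [  6.1  26.1 -16.3]
arm [-12.3 -11.9 -37.7] [-12.3  12.1 -37.7] [-12.3 -12.   -8. ] [-12.3  12.3  -8. ] bound [-12.3   0.2 -48.9]
```

Call:
jog_arm --plan '[0.1,0,0,0,0.1,0,0,0,0,0,0,0]' --claw 3.5 --newtons 40

```text
time_s: 8.47
ee_pos: [445.6, -216.3, 10.7]
ee_rot: [79.8, 89.9, -14.1]
force: [0.5, -0.2, 0.3]
gripper_width: 34.9
```

Call:
jog_arm --plan '[0,0,0,0,0,0,0,0,0,0,0,0,0,0,0,0,0,0,0,0,0,0,0,0]' --claw 2.0 --newtons 40

```text
time_s: 8.97
ee_pos: [444.3, -215.9, 10.7]
ee_rot: [-106.5, 89.9, 159.6]
force: [-3.9, 0.3, 4.3]
gripper_width: 24.8
```

Run:
```python
from h import *
st=env.state();show(st)
im=env.grab_frame('wrist');cv2.imwrite('pics/w8.png',im[:,:,::-1])
crop('pics/w8.png','pics/w8c.png',190,120,140,110,5)
```

```text
t 8.97 tcp [ 444.3 -215.9   10.7] x [-1.8e-03  7.0e-04 -1.0e+00] zyaw 176.15 F [-3.9  0.3  4.3] T [-0.11  0.87  0.01] w 24.8 q [-27.  25. 116.  -0.  40. -23.]
```

View pics/w8c.png

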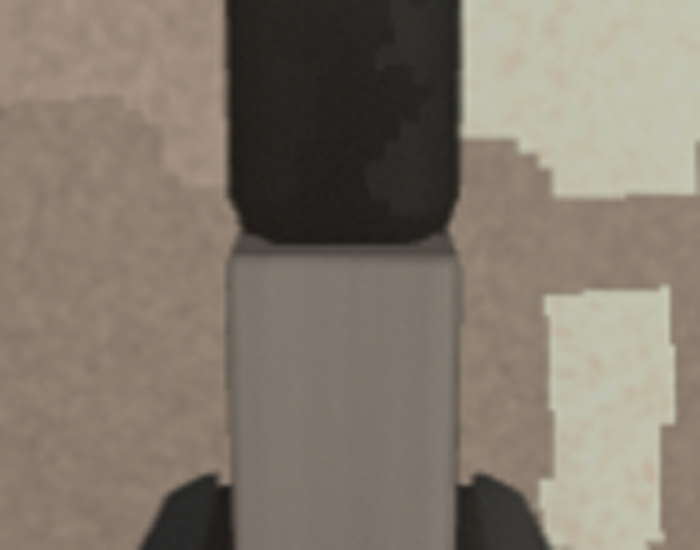

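Call:
jog_arm --plan '[-0.5,0,0,0,-1,0,0,0,-1.5,0,0,0,-2,0,0,0,-2,0,0,0,-2,0,0,0,-2,0,0,0,-2,0,0,0,-2,0,0,0,-1.5,0,0,0,-1,0,0,0,0,0,0,0]'

```text
time_s: 10.02
ee_pos: [446.9, -216.8, 188.4]
ee_rot: [70.6, 89.6, -23.2]
force: [-0.7, -1.1, -1.9]
gripper_width: 24.5
```

Run:
```python
from h import *
st=env.state();show(st)
for n in ('scene','side','wrist'):
  im=env.grab_frame(n);cv2.imwrite(f'pics/{n}9.png',im[:,:,::-1])
crop('pics/wrist9.png','pics/w9c.png',190,120,140,110,5)
crop('pics/scene9.png','pics/s9c.png',100,80,140,120,5)
```

```text
t 10.02 tcp [ 446.9 -216.8  188.4] x [ 0.0057 -0.0025 -1.    ] zyaw 176.14 F [-0.7 -1.1 -1.9] T [-0.04 -0.04  0.03] w 24.5 q [-27.  12. 103.   0.  65. -23.]
```

View pics/w9c.png

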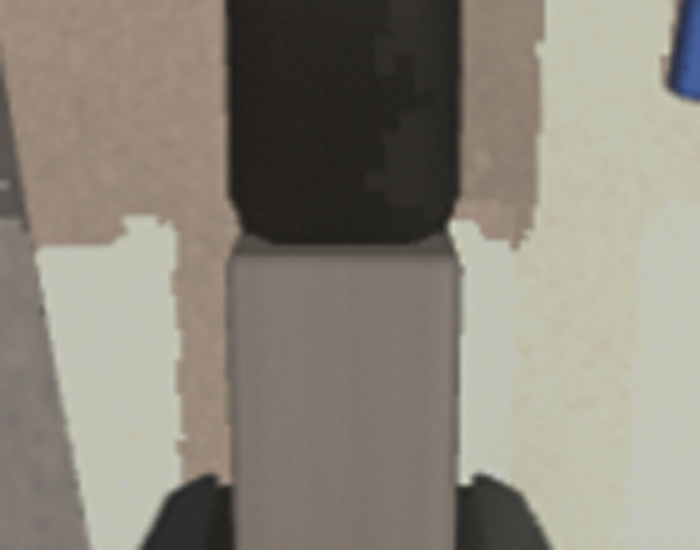

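View pics/s9c.png

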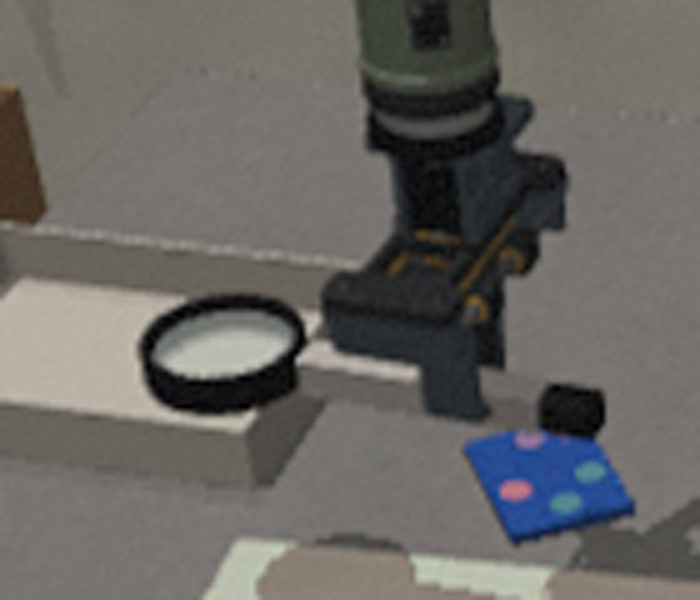

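Run:
```python
from h import *
st=env.state();show(st)
print(goal(st,[507.7,106.8,188],165.8))
```

```text
t 10.17 tcp [ 444.8 -215.8  185. ] x [-1.e-03  8.e-04 -1.e+00] zyaw 176.14 F [ 0.   0.1 -1.4] T [ 0.    0.01 -0.02] w 24.8 q [-27.  13. 103.   0.  65. -23.]
(array([ -0.28328643,   4.10711916, -32.61544858]), np.float64(1.7235353996716365))
```

Call:
jog_arm --plan '[-0.3,0.2,-1.5,0,0,0.4,-3,0,0,0.4,-3.1,0,0,0.4,-3.3,0,0,0.4,-3.3,0,0,0.4,-3.3,0,0,0.4,-3.3,0,0,0.4,-3.3,0,0,0.4,-3.3,0,0,0.4,-3,0,0,0.3,-2.2,0,0,0,0,0]'

```text
time_s: 11.17
ee_pos: [508.3, 110.1, 187.2]
ee_rot: [-136.6, 89.9, 129.7]
force: [0.5, -0.2, -1.3]
gripper_width: 24.6
```

Call:
jog_arm --plan '[0,0,0,0.43,0,0,0,0.43,0,0,0,0.43,0,0,0,0.43,0,0,0,0,0,0,0,0]'

```text
time_s: 11.67
ee_pos: [507.5, 105.8, 187.8]
ee_rot: [-62.7, 89.9, -166.8]
force: [0.3, -0.1, -0.8]
gripper_width: 24.9
```

Run:
```python
from h import *
st=env.state();show(st)
print(goal(st,[507.7,106.8,188],165.8))
for n in ('wrist','scene','side'):
  im=env.grab_frame(n);cv2.imwrite(f'pics/{n}10.png',im[:,:,::-1])
np.save('st10.npy',np.r_[st['ee_pos'],st['ee_rot']])
```

```text
t 11.67 tcp [507.5 105.8 187.8] x [-1.9e-03 -4.0e-04 -1.0e+00] zyaw 165.86 F [ 0.3 -0.1 -0.8] T [ 0.04  0.04 -0.03] w 24.9 q [ 11.  15. 100.  -0.  66.  25.]
(array([-0.02025765, -0.00919357, -0.10465444]), np.float64(0.010173959180705513))
```

View pics/wrist10.png

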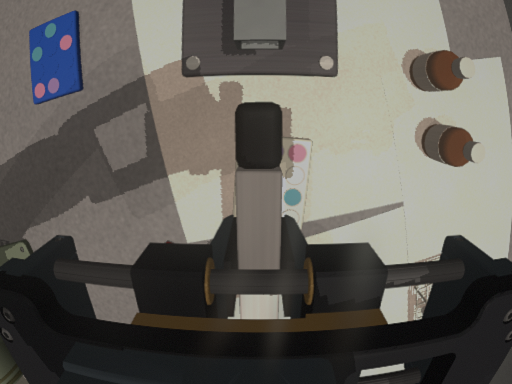

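View pics/scene10.png

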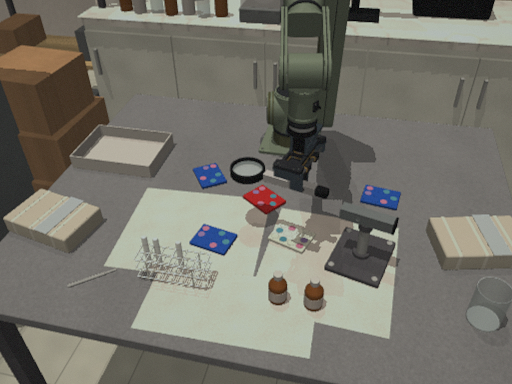

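The wrist view shows the mouth at row ~45, columns 234–286, straight ahead of the nose (236–282, tip at row ~102). I'll measure the offset and the yaw.

Run:
```python
from h import *
crop('pics/wrist10.png','pics/w10c.png',210,0,100,120,6)
im=cv2.imread('pics/wrist10.png').astype(int).sum(2)//3
for r in (4,12,20,30,36): print(r,im[r,226:296])
for r in (120,140,180,200): print(r,im[r,226:296])
```

```text
4 [ 49  48  48  48  50  48  49  61 102 109 108 108 108 107 109 108 108 108
 108 109 108 107 108 107 107 106 107 106 106 106 106 106 106 106 107 107
 107 107 107 108 107 107 108 109 108 108 107 108 108 107 108 108 108 109
 109 109 109 110 111 101  75  68  67  68  68  67  67  69  67  67]
12 [ 50  49  49  50  50  49  48  59 106 109 108 107 107 108 108 107 108 108
 108 108 108 109 108 108 108 107 108 108 108 109 108 108 108 108 108 108
 108 108 108 109 108 109 108 109 108 109 109 109 109 109 108 110 111 110
 111 110 109 109 111 110  71  68  68  68  69  68  68  68  68  69]
20 [ 51  51  50  50  50  51  50  65  97 109 110 109 109 110 109 110 109 110
 109 108 108 108 110 109 109 108 109 109 109 108 108 109 108 108 108 108
 109 110 109 108 109 109 109 109 109 108 109 110 109 110 109 110 109 109
 109 110 110 109 110 104  80  67  66  66  65  67  66  66  66  66]
30 [ 51  51  51  51  52  50  50  66 107 109 109 110 109 109 109 107 108 109
 108 109 110 110 111 110 111 111 111 111 111 111 111 111 111 111 112 112
 111 111 111 112 112 110 111 111 111 111 111 111 111 112 111 111 110 110
 110 110 110 11
[... 794 characters left out ...]
  41  38  41  41  42  41  43  41  39  41  38  38  38  36
  34  50  96 133 134 133 132 132 133 133 131 131 134 143 162 178]
180 [134 138 138 135 132 134 136 136 115  98  99 108 111 111 110 111 112 114
 114 114 115 114 114 114 113 113 113 112 112 113 113 114 112 112 111 112
 111 112 112 112 112 112 112 113 112 112 113 110 110 112 113 115 116 116
 106 103 148 184 185 183 173 173 180 181 181 181 181 182 181 181]
200 [135 138 136 136 137 137 134 115 122 118 100 102 112 111 111 110 112 112
 113 113 113 114 114 114 113 113 112 111 113 112 112 114 112 112 111 111
 110 110 111 111 111 112 112 113 111 112 111 111 110 112 114 115 116 114
 104 117 180 178 151 124 122 124 123 123 124 123 123 124 123 124]
```

View pics/w10c.png

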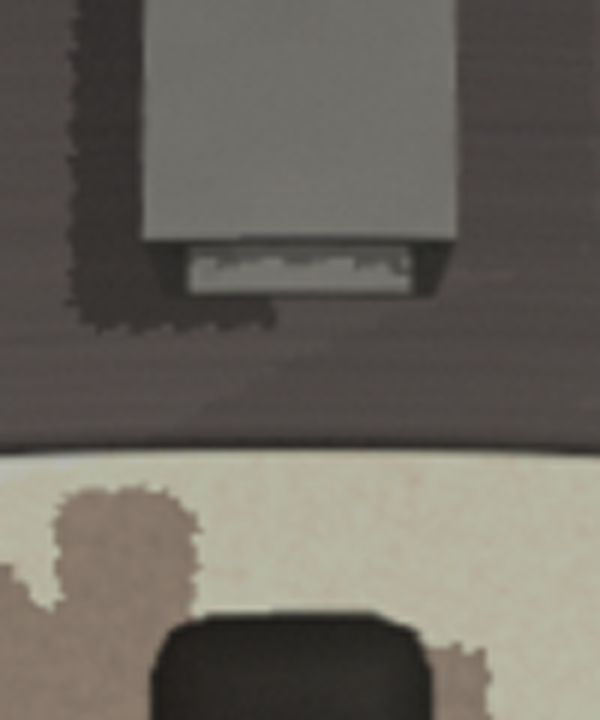

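```bash
cat > meas.py <<'E'
from h import *
def T(st,C,u,v,z):
    M=R.from_euler('xyz',st['ee_rot'],degrees=True).as_matrix()
    return M.T@(onz(C,u,v,z)-st['ee_pos'])
E
python3 - <<'E'
from meas import *
np.set_printoptions(precision=2,suppress=True)
a=np.load('st10.npy');st={'ee_pos':a[:3],'ee_rot':a[3:]};C=cam('wrist',st)
for r,l,rt in ((4,233.4,285.5),(12,233.4,285.7),(20,233.5,285.6),(30,233.4,285.6),(36,233.4,285.7)):
    L=T(st,C,l+.0,r,166.3);Q=T(st,C,rt,r,166.3);print(r,(L+Q)/2,Q[1]-L[1])
print('mouth top edge',T(st,C,259.5,40,166.3), onz(C,259.5,40,166.3),'bottom lip',T(st,C,259.5,49,136.5))
for r,l,rt in ((120,234.5,281.5),(140,234.9,281.7)):
    L=T(st,C,l,r,202);Q=T(st,C,rt,r,202);print('arm',r,(L+Q)/2,Q[1]-L[1])
print('nose tip',T(st,C,258.2,102.5,199))
S=cam('scene');D=cam('side')
E
```

```text
4 [  21.37    0.07 -150.03] 32.76273246011216
12 [  21.37    0.13 -144.35] 32.76917504879349
20 [  21.38    0.12 -138.76] 32.54189216847135
30 [  21.38    0.09 -131.91] 32.50257786346481
36 [  21.39    0.11 -127.85] 32.516723096722146
mouth top edge [  21.39    0.08 -124.92] [538.09 226.87 166.3 ] bottom lip [  51.19    0.17 -124.99]
arm 120 [-14.27  -0.82 -75.11] 23.85490136326521
arm 140 [-14.26  -0.67 -64.8 ] 23.98841120212917
nose tip [-11.27  -0.71 -84.05]
```

Run:
```python
from h import *
st=env.state();show(st)
print(goal(st,[507.7,106.8,148.2],165.8))
```

```text
t 11.82 tcp [507.9 106.  188.4] x [-7.e-04 -1.e-04 -1.e+00] zyaw 165.84 F [ 0.3 -0.4 -1.8] T [-0.04  0.08  0.05] w 24.4 q [ 11.  15. 100.   0.  66.  25.]
(array([ 4.01740944, -0.03186461, -0.07142411]), np.float64(0.006771095162049355))
```

Call:
jog_arm --plan '[1,0.08,0,0,1,0,0,0,1,0,0,0,0.5,0,0,0,0.5,0,0,0,0,0,0,0,0,0,0,0]'

```text
time_s: 12.4
ee_pos: [508.8, 106.1, 148.4]
ee_rot: [-72.0, 90.0, -176.1]
force: [0.4, -0.1, -1.6]
gripper_width: 25.1
```

```bash
cat >> meas.py <<'E'
def edges(im,r,c0,c1,rad=6):
    g=im[r-1:r+2].astype(float).mean(0)
    if g.ndim>1:g=g.mean(1)
    out=[]
    for c in (c0,c1):
        s=g[c-rad:c+rad+1];d=np.abs(np.diff(s));d[d<d.max()*.25]=0
        out.append(c-rad+(d*(np.arange(len(d))+.5)).sum()/d.sum())
    return out
E
python3 - <<'E'
from meas import *
st=env.state();show(st)
im=env.grab_frame('wrist');cv2.imwrite('pics/w11.png',im[:,:,::-1])
np.save('st11.npy',np.r_[st['ee_pos'],st['ee_rot']])
C=cam('wrist',st)
print('mouth z expected',[proj(C,st['ee_pos']+R.from_euler('xyz',st['ee_rot'],degrees=True).as_matrix()@np.array([-18,s,-125])) for s in(-16.3,16.3)])
crop('pics/w11.png','pics/w11c.png',210,0,100,120,6)
E
```

```text
t 12.4 tcp [508.8 106.1 148.4] x [-5.e-04 -0.e+00 -1.e+00] zyaw 165.82 F [ 0.4 -0.1 -1.6] T [-0.01  0.02 -0.02] w 25.1 q [ 11.  17. 103.   0.  60.  25.]
mouth z expected [(np.float64(226.56616187750862), np.float64(23.24145583875142)), (np.float64(292.5858886343893), np.float64(23.29306374683415))]
```

View pics/w11c.png

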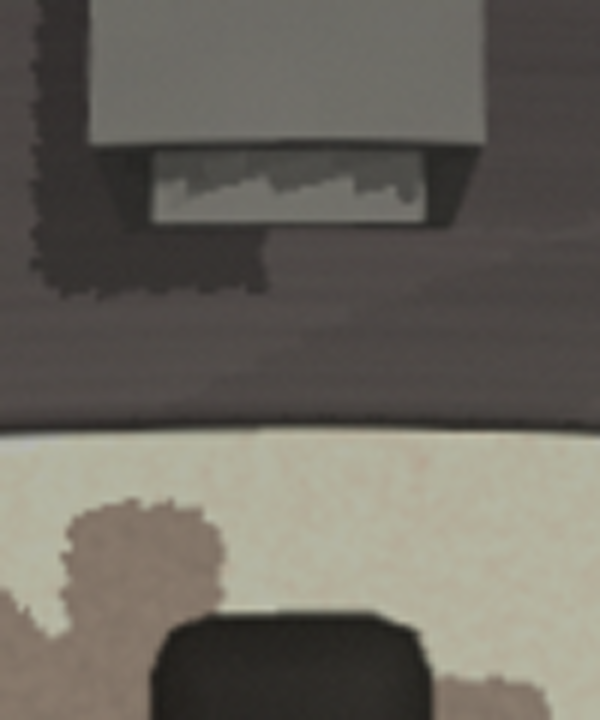

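```bash
cat >> meas.py <<'E'
def rel(fn,st,rr,ra,c):
    im=cv2.imread(fn)[:,:,::-1];C=cam('wrist',st)
    def mid(r,c0,c1,x):
        l,q=edges(im,r,c0,c1);z=st['ee_pos'][2]-x
        L=T(st,C,l,r,z);Q=T(st,C,q,r,z);return r,round(l,2),round(q,2),((L+Q)/2).round(2)[1:],round(Q[1]-L[1],2)
    for r in rr: print('recv',mid(r,c[0],c[1],-18.1))
    for r in ra: print('arm',mid(r,c[2],c[3],-14.3))
E
python3 - <<'E'
from meas import *
a=np.load('st11.npy');st={'ee_pos':a[:3],'ee_rot':a[3:]}
rel('pics/w11.png',st,(2,6,10,14,18,21),(112,118,124,130,136,142,150,160,175,190,205),(225,291,235,282))
E
```

```text
recv (2, np.float64(224.5), np.float64(290.05), array([  -1.15, -136.8 ]), np.float64(32.63))
recv (6, np.float64(224.48), np.float64(290.08), array([  -1.14, -134.53]), np.float64(32.59))
recv (10, np.float64(224.38), np.float64(290.06), array([  -1.17, -132.28]), np.float64(32.57))
recv (14, np.float64(224.23), np.float64(290.08), array([  -1.21, -130.05]), np.float64(32.6))
recv (18, np.float64(224.5), np.float64(290.18), array([  -1.11, -127.84]), np.float64(32.46))
recv (21, np.float64(224.21), np.float64(290.5), array([  -1.1, -126.2]), np.float64(32.73))
arm (112, np.float64(234.77), np.float64(281.51), array([ -0.74, -79.21]), np.float64(23.64))
arm (118, np.float64(234.56), np.float64(281.86), array([ -0.71, -76.14]), np.float64(23.98))
arm (124, np.float64(234.61), np.float64(281.92), array([ -0.68, -73.06]), np.float64(24.04))
arm (130, np.float64(234.55), np.float64(281.97), array([ -0.69, -69.97]), np.float64(24.17))
arm (136, np.float64(234.75), np.float64(281.7), array([ -0.71, -66.88]), np.float64(24.01))
arm (142, np.float64(235.07), np.float64(281.79), array([ -0.61, -63.77]), np.float64(23.97))
arm (150, np.float64(234.57), np.float64(281.89), array([ -0.71, -59.61]), np.float64(24.4))
arm (160, np.float64(235.06), np.float64(282.53), array([ -0.42, -54.35]), np.float64(24.64))
arm (175, np.float64(233.55), np.float64(281.44), array([ -1.11, -46.35]), np.float64(25.15))
arm (190, np.float64(232.87), np.float64(281.5), array([ -1.29, -38.17]), np.float64(25.89))
arm (205, np.float64(233.82), np.float64(282.87), array([ -0.67, -29.74]), np.float64(26.52))
```

Call:
jog_arm --plan '[0.02,-0.05,0,0,0,0,-0.6,0,0,0,-0.8,0,0,0,-0.8,0,0,0,-0.8,0,0,0,-0.5,0,0,0,0,0,0,0,0,0]'

```text
time_s: 13.12
ee_pos: [516.9, 140.6, 148.4]
ee_rot: [-31.5, 90.0, -135.6]
force: [-0.5, -0.1, -1.4]
gripper_width: 24.7
```

Run:
```python
from meas import *
st=env.state();show(st);print(goal(st,[538.1,226.9,148.2],165.8))
im=env.grab_frame('wrist');cv2.imwrite('pics/w12.png',im[:,:,::-1])
crop('pics/w12.png','pics/w12c.png',210,50,100,120,6)
rel('pics/w12.png',st,(16,26,36,42,48,52),(112,118,124,130,136,142),(225,291,235,282))
```

```text
t 13.12 tcp [516.9 140.6 148.4] x [-2.e-04 -2.e-04 -1.e+00] zyaw 165.88 F [-0.5 -0.1 -1.4] T [-0.01  0.03 -0.01] w 24.7 q [ 14.  18. 101.  -0.  61.  28.]
(array([ 0.02006405, -0.04702684, -8.88552492]), np.float64(0.013199311716017634))
recv (16, np.float64(225.73), np.float64(291.47), array([  -0.48, -128.94]), np.float64(32.51))
recv (26, np.float64(225.46), np.float64(291.79), array([  -0.48, -123.48]), np.float64(32.69))
recv (36, np.float64(225.47), np.float64(291.67), array([  -0.5 , -118.12]), np.float64(32.54))
recv (42, np.float64(225.44), np.float64(291.91), array([  -0.46, -114.95]), np.float64(32.64))
recv (48, np.float64(225.23), np.float64(291.78), array([  -0.54, -111.8 ]), np.float64(32.65))
recv (52, np.float64(225.5), np.float64(291.79), array([  -0.47, -109.72]), np.float64(32.5))
arm (112, np.float64(234.81), np.float64(281.54), array([ -0.72, -79.21]), np.float64(23.64))
arm (118, np.float64(234.55), np.float64(281.87), array([ -0.71, -76.14]), np.float64(23.99))
arm (124, np.float64(234.64), np.float64(281.9), array([ -0.68, -73.06]), np.float64(24.02))
arm (130, np.float64(234.6), np.float64(281.96), array([ -0.68, -69.98]), np.float64(24.14))
arm (136, np.float64(234.81), np.float64(281.67), array([ -0.7 , -66.88]), np.float64(23.95))
arm (142, np.float64(235.02), np.float64(281.77), array([ -0.62, -63.77]), np.float64(23.99))
```

View pics/w12c.png

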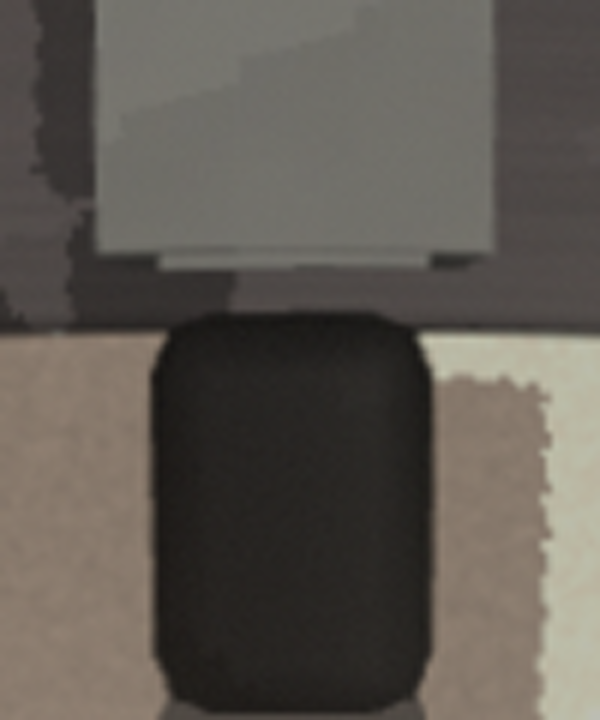

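Call:
jog_arm --plan '[0.02,0.02,-0.3,0,0,0,-0.2,0,0,0,-0.2,0,0,0,-0.2,0,0,0,-0.2,0,0,0,-0.2,0,0,0,0,0]'

```text
time_s: 13.75
ee_pos: [520.4, 153.1, 148.4]
ee_rot: [158.6, 90.0, 54.5]
force: [-0.0, 0.2, -1.2]
gripper_width: 24.5
```

Call:
jog_arm --plan '[0,0,-0.3,0,0,0,-0.3,0,0,0,-0.3,0,0,0,-0.3,0,0,0,-0.3,0,0,0,0,0]'

```text
time_s: 14.25
ee_pos: [524.2, 167.9, 148.3]
ee_rot: [159.7, 90.0, 55.5]
force: [-0.5, -0.4, -1.6]
gripper_width: 24.5
```

Run:
```python
from meas import *
st=env.state();show(st)
im=env.grab_frame('wrist');cv2.imwrite('pics/w13.png',im[:,:,::-1])
crop('pics/w13.png','pics/w13c.png',200,90,120,120,6)
rel('pics/w13.png',st,(16,26,36,52,70,90),(150,),(225,291,235,282))
```

```text
t 14.25 tcp [524.2 167.9 148.3] x [ 3.e-04  4.e-04 -1.e+00] zyaw 165.84 F [-0.5 -0.4 -1.6] T [-0.    0.05 -0.04] w 24.5 q [17. 19. 99.  0. 62. 31.]
recv (16, np.float64(224.5), np.float64(290.48), array([  -1.04, -128.97]), np.float64(32.65))
recv (26, np.float64(224.42), np.float64(290.5), array([  -1.05, -123.5 ]), np.float64(32.59))
recv (36, np.float64(224.5), np.float64(290.71), array([  -0.98, -118.14]), np.float64(32.57))
recv (52, np.float64(224.22), np.float64(290.81), array([  -1.03, -109.74]), np.float64(32.67))
recv (70, np.float64(224.35), np.float64(290.81), array([  -1.  , -100.48]), np.float64(32.58))
recv (90, np.float64(224.42), np.float64(290.99), array([ -0.95, -90.37]), np.float64(32.71))
arm (150, np.float64(235.02), np.float64(281.55), array([ -0.68, -59.6 ]), np.float64(23.99))
```

View pics/w13c.png

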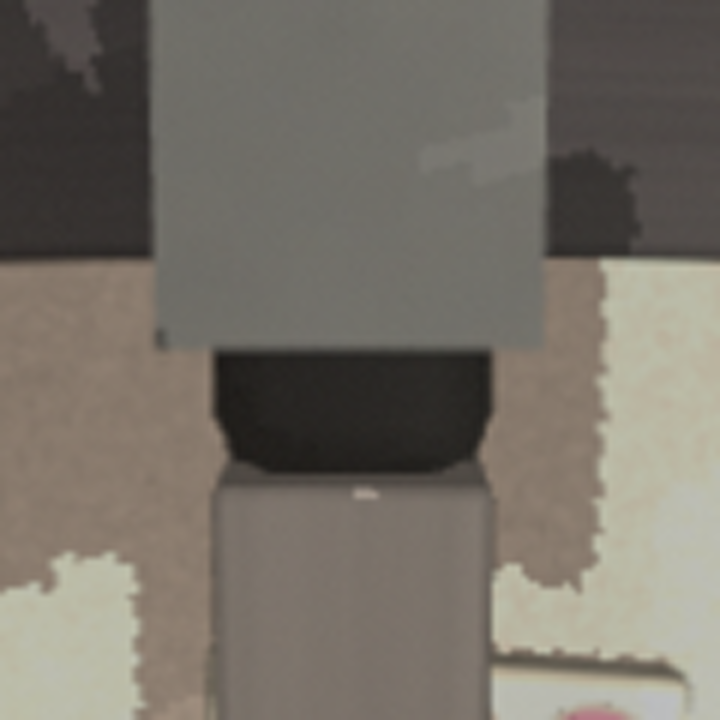

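Call:
jog_arm --plan '[0,-0.03,-0.3,0,0,0,-0.3,0,0,0,-0.3,0,0,0,-0.3,0,0,0,-0.3,0,0,0,0,0]'

```text
time_s: 14.8
ee_pos: [527.6, 182.5, 148.3]
ee_rot: [161.7, 90.0, 57.6]
force: [0.8, -0.9, -2.3]
gripper_width: 24.6
```

Call:
jog_arm --plan '[0,0,-0.3,0,0,0,-0.3,0,0,0,-0.3,0,0,0,-0.3,0,0,0,-0.3,0,0,0,-0.3,0,0,0,0,0]'

```text
time_s: 15.38
ee_pos: [532.0, 200.0, 148.3]
ee_rot: [158.1, 90.0, 54.0]
force: [0.1, 0.1, -1.7]
gripper_width: 24.8
```

Run:
```python
from meas import *
st=env.state();show(st)
im=env.grab_frame('wrist');cv2.imwrite('pics/w14.png',im[:,:,::-1])
crop('pics/w14.png','pics/w14c.png',200,150,120,120,6)
rel('pics/w14.png',st,(16,36,52,70,90,120,150),(220,),(225,291,235,282))
C=cam('wrist',st)
for v in (200,205,210,215,220): print(v,T(st,C,258,v,166.3))
```

```text
t 15.38 tcp [532.  200.  148.3] x [ 3.e-04  4.e-04 -1.e+00] zyaw 165.84 F [ 0.1  0.1 -1.7] T [-0.01  0.07 -0.  ] w 24.8 q [19. 21. 97.  0. 63. 34.]
recv (16, np.float64(223.8), np.float64(290.81), array([  -1.13, -128.99]), np.float64(33.17))
recv (36, np.float64(224.94), np.float64(291.07), array([  -0.78, -118.14]), np.float64(32.53))
recv (52, np.float64(224.82), np.float64(291.09), array([  -0.81, -109.73]), np.float64(32.51))
recv (70, np.float64(224.8), np.float64(291.26), array([  -0.78, -100.48]), np.float64(32.59))
recv (90, np.float64(225.0), np.float64(291.36), array([ -0.71, -90.37]), np.float64(32.61))
recv (120, np.float64(225.27), np.float64(290.96), array([ -0.75, -75.33]), np.float64(32.57))
recv (150, np.float64(227.95), np.float64(290.55), array([ -0.19, -60.17]), np.float64(31.52))
arm (220, np.float64(236.28), np.float64(280.79), array([ -0.57, -21.02]), np.float64(24.49))
200 [-17.93885439  -0.84592538 -33.74214943]
205 [-17.94010069  -0.84897289 -30.97862389]
210 [-17.9413612   -0.85211401 -28.18362472]
215 [-17.94263689  -0.85535217 -25.35500222]
220 [-17.94392876  -0.85869103 -22.49051613]
```

View pics/w14c.png

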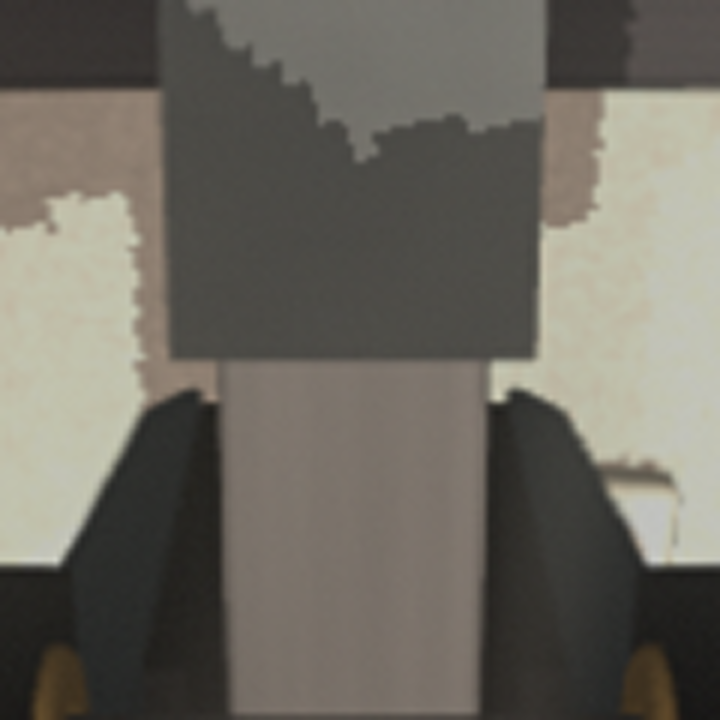

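Call:
jog_arm --plan '[0,-0.01,-0.2,0,0,0,-0.2,0,0,0,-0.2,0,0,0,-0.1,0,0,0,0,0]'

```text
time_s: 15.85
ee_pos: [533.5, 206.4, 148.4]
ee_rot: [158.1, 90.0, 54.0]
force: [0.8, 0.6, -0.6]
gripper_width: 24.8
```

Call:
jog_arm --plan '[0,0,-0.05,0,0,0,-0.05,0,0,0,-0.05,0,0,0,0,0]'

```text
time_s: 16.18
ee_pos: [533.8, 207.7, 148.4]
ee_rot: [158.0, 90.0, 53.8]
force: [-0.2, -0.5, -1.1]
gripper_width: 24.7
```

Call:
jog_arm --plan '[0,0,-0.05,0,0,0,-0.05,0,0,0,0,0]'

```text
time_s: 16.43
ee_pos: [534.0, 208.7, 148.4]
ee_rot: [154.8, 90.0, 50.7]
force: [-0.6, -0.2, -1.0]
gripper_width: 24.5
```

Run:
```python
from meas import *
st=env.state();show(st)
im=env.grab_frame('wrist');cv2.imwrite('pics/w15.png',im[:,:,::-1])
crop('pics/w15.png','pics/w15c.png',200,170,120,100,6)
C=cam('wrist',st)
for v in (220,225,230): print(v,T(st,C,258,v,166.3))
```

```text
t 16.43 tcp [534.  208.7 148.4] x [ 2.e-04  2.e-04 -1.e+00] zyaw 165.82 F [-0.6 -0.2 -1. ] T [-0.01  0.09  0.03] w 24.5 q [20. 21. 96.  0. 63. 34.]
220 [-17.8992881   -0.85871779 -22.47270604]
225 [-17.89992175  -0.8621637  -19.56886491]
230 [-17.90056429  -0.86571834 -16.62433331]
```

View pics/w15c.png

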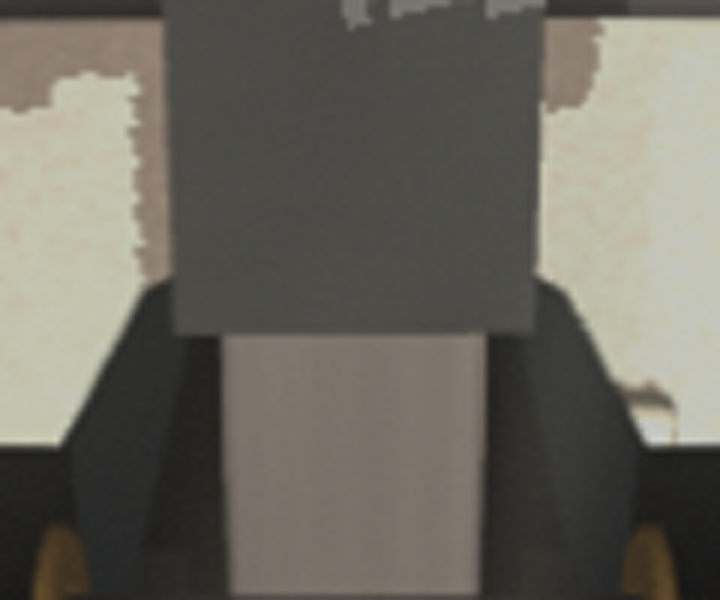

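Call:
jog_arm --plan '[0,0,-0.05,0,0,0,-0.05,0,0,0,0,0]'

```text
time_s: 16.73
ee_pos: [534.3, 209.7, 148.4]
ee_rot: [155.4, 90.0, 51.2]
force: [-0.6, -0.0, -1.7]
gripper_width: 24.9
```

Call:
jog_arm --plan '[0,0,-0.05,0,0,0,-0.05,0,0,0,0,0]'

```text
time_s: 16.98
ee_pos: [534.5, 210.5, 148.4]
ee_rot: [8.5, 90.0, -95.6]
force: [-0.5, -0.2, -1.3]
gripper_width: 24.9
```

Call:
jog_arm --plan '[0,0,-0.05,0,0,0,0,0]'

```text
time_s: 17.15
ee_pos: [534.5, 210.6, 148.3]
ee_rot: [-4.4, 90.0, -108.5]
force: [-0.5, -1.2, -1.3]
gripper_width: 25.1
```

Call:
jog_arm --plan '[0,0,-0.05,0,0,0,0,0]'

```text
time_s: 17.32
ee_pos: [534.5, 210.7, 148.3]
ee_rot: [-7.9, 89.9, -112.1]
force: [-0.2, -3.8, -0.0]
gripper_width: 24.5
```

Run:
```python
from meas import *
st=env.state();show(st)
im=env.grab_frame('wrist');cv2.imwrite('pics/w16.png',im[:,:,::-1])
crop('pics/w16.png','pics/w16c.png',200,170,120,100,6)
```

```text
t 17.32 tcp [534.5 210.7 148.3] x [-6.0e-04 -1.5e-03 -1.0e+00] zyaw 165.83 F [-0.2 -3.8 -0. ] T [-0.76  0.19  0.04] w 24.5 q [20. 21. 96. -0. 63. 35.]
```

View pics/w16c.png

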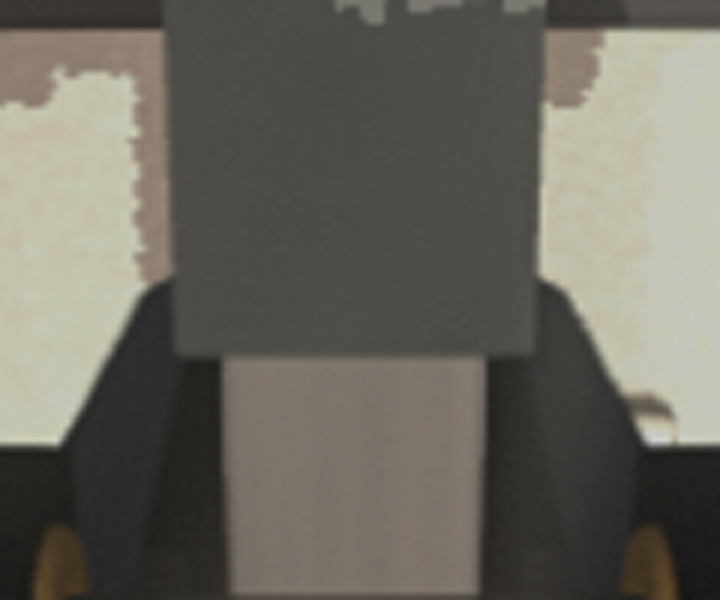

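Call:
jog_arm --plan '[0,0,0.08,0,0,0,0,0]'

```text
time_s: 17.53
ee_pos: [534.5, 210.7, 148.3]
ee_rot: [-160.3, 90.0, 95.5]
force: [-1.4, -2.0, -1.0]
gripper_width: 24.4
```

Call:
jog_arm --plan '[0,0,0,0,0,0,0,0,0,0,0,0,0,0,0,0]' --claw 4.5

```text
time_s: 17.87
ee_pos: [534.8, 211.2, 148.7]
ee_rot: [152.3, 89.9, 48.1]
force: [-1.0, 0.0, -0.3]
gripper_width: 44.6
```

Run:
```python
from meas import *
st=env.state();show(st)
im=env.grab_frame('wrist');cv2.imwrite('pics/w17.png',im[:,:,::-1])
crop('pics/w17.png','pics/w17c.png',190,170,140,100,5.5)
im=env.grab_frame('scene');cv2.imwrite('pics/s17.png',im[:,:,::-1])
crop('pics/s17.png','pics/s17c.png',240,130,180,130,4)
```

```text
t 17.87 tcp [534.8 211.2 148.7] x [ 9.e-04  1.e-03 -1.e+00] zyaw 165.82 F [-1.   0.  -0.3] T [-0.1   0.01  0.02] w 44.6 q [20. 21. 96.  0. 63. 35.]
```

View pics/w17c.png

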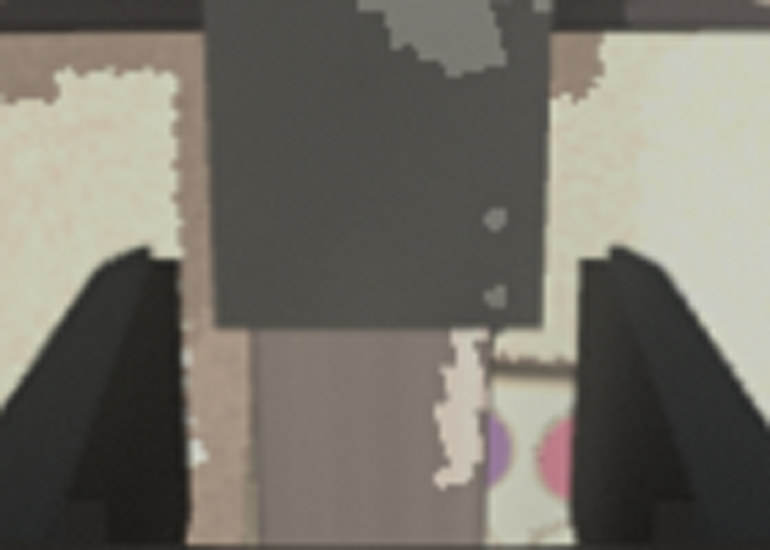

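View pics/s17c.png

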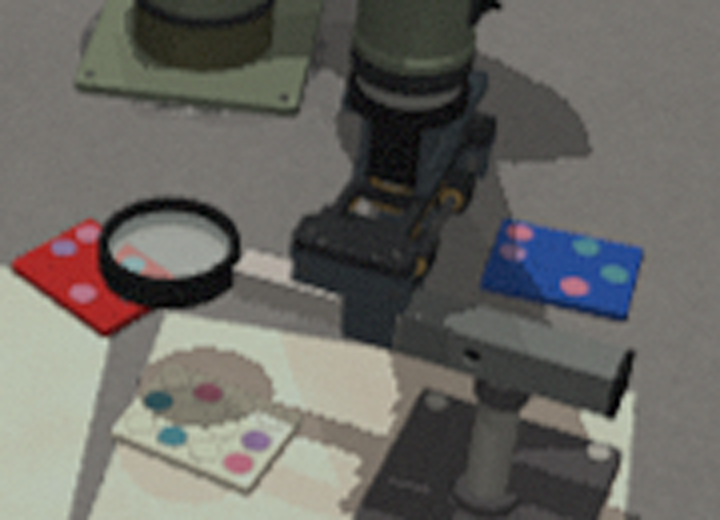

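Call:
jog_arm --plan '[0.1,-0.02,0.4,0,0,0,0.6,0,0,0,0.8,0,0,0,0.8,0,0,0,0.8,0,0,0,0.8,0,0,0,0.8,0,0,0,0.8,0,0,0,0.6,0,0,0,0.4,0,0,0,0,0]'

```text
time_s: 18.88
ee_pos: [517.4, 144.0, 147.4]
ee_rot: [-40.6, 90.0, -144.8]
force: [-0.0, 0.6, 0.3]
gripper_width: 45.3
```

Run:
```python
from meas import *
st=env.state();show(st)
im=env.grab_frame('wrist');cv2.imwrite('pics/w18.png',im[:,:,::-1])
crop('pics/w18.png','pics/w18c.png',190,60,140,110,5)
im=env.grab_frame('side');cv2.imwrite('pics/d18.png',im[:,:,::-1])
crop('pics/d18.png','pics/d18c.png',160,100,140,120,5)
```

```text
t 18.88 tcp [517.4 144.  147.4] x [-1.e-04 -1.e-04 -1.e+00] zyaw 165.77 F [-0.   0.6  0.3] T [-0.06  0.09  0.02] w 45.3 q [ 14.  18. 101.  -0.  61.  29.]
```

View pics/w18.png

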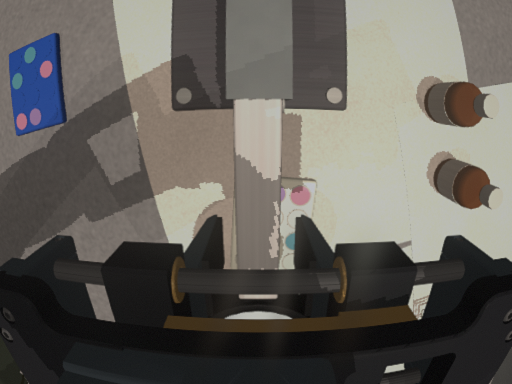

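View pics/w18c.png

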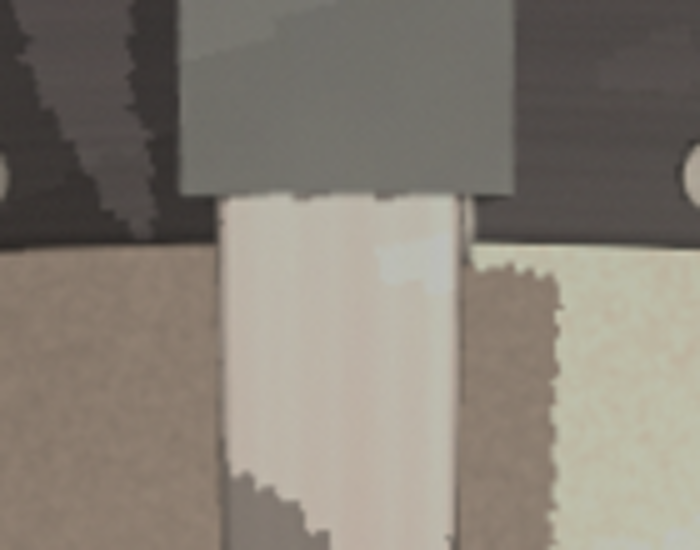

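View pics/d18c.png

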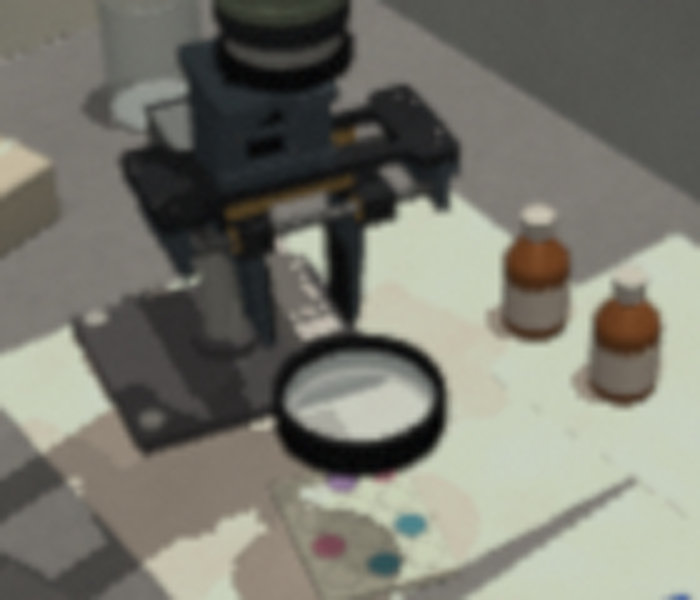

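The button is caught by the rim: pin at about (284,105) in the wrist frame, roughly 1 mm proud and partly inside the mouth. Next I'll regrip well behind it and push.

Call:
jog_arm --plan '[0,0,0,0,0,0,0,0,0,0,0,0,0,0,0,0,0,0,0,0,0,0,0,0]' --claw 2.0 --newtons 20

```text
time_s: 19.48
ee_pos: [517.3, 145.2, 147.2]
ee_rot: [-103.5, 89.9, 152.3]
force: [-2.2, 1.3, 0.1]
gripper_width: 25.0
```

Call:
jog_arm --plan '[-0.1,0,0,0,-0.1,0,0,0,0,0,0,0]'

```text
time_s: 19.73
ee_pos: [517.2, 144.9, 148.9]
ee_rot: [-73.0, 89.9, -177.2]
force: [-0.5, 1.8, -2.7]
gripper_width: 24.8
```

Run:
```python
from meas import *
st=env.state();show(st)
im=env.grab_frame('wrist');cv2.imwrite('pics/w19.png',im[:,:,::-1])
crop('pics/w19.png','pics/w19c.png',190,60,140,110,5)
rel('pics/w19.png',st,(16,36,52,70,90),(110,120,130,140,150,160),(225,291,235,282))
```

```text
t 19.73 tcp [517.2 144.9 148.9] x [-1.3e-03 -1.0e-04 -1.0e+00] zyaw 165.83 F [-0.5  1.8 -2.7] T [0.07 0.27 0.11] w 24.8 q [ 14.  18. 101.   0.  61.  29.]
recv (16, np.float64(226.99), np.float64(292.5), array([ 8.0000e-02, -1.2893e+02]), np.float64(32.4))
recv (36, np.float64(226.93), np.float64(292.85), array([   0.15, -118.11]), np.float64(32.4))
recv (52, np.float64(226.89), np.float64(292.98), array([   0.17, -109.71]), np.float64(32.4))
recv (70, np.float64(226.75), np.float64(293.1), array([   0.16, -100.47]), np.float64(32.51))
recv (90, np.float64(224.91), np.float64(293.0), array([ -0.33, -90.38]), np.float64(33.45))
arm (110, np.float64(235.28), np.float64(282.44), array([ -0.38, -80.24]), np.float64(23.84))
arm (120, np.float64(235.7), np.float64(281.86), array([ -0.42, -75.11]), np.float64(23.42))
arm (130, np.float64(235.39), np.float64(282.0), array([ -0.47, -69.97]), np.float64(23.76))
arm (140, np.float64(235.23), np.float64(281.88), array([ -0.54, -64.81]), np.float64(23.9))
arm (150, np.float64(235.57), np.float64(281.13), array([ -0.65, -59.6 ]), np.float64(23.48))
arm (160, np.float64(235.28), np.float64(281.41), array([ -0.66, -54.35]), np.float64(23.94))
```

View pics/w19c.png

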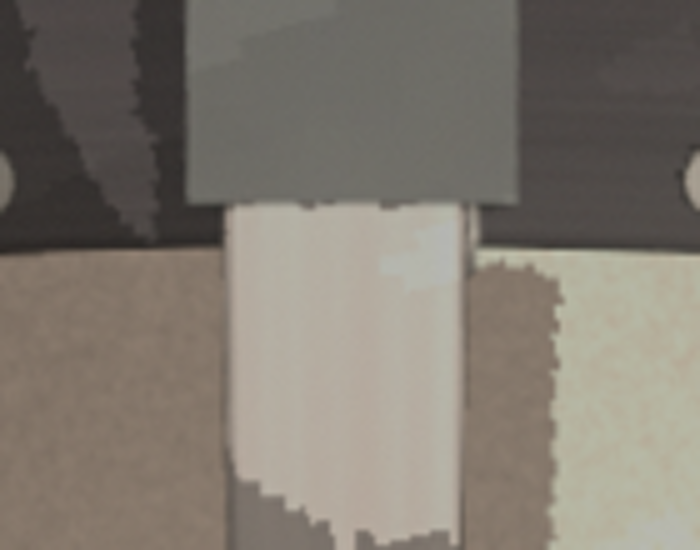

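Call:
jog_arm --plan '[0,0.05,-0.1,0,0,0,-0.15,0,0,0,-0.15,0,0,0,-0.2,0,0,0,-0.2,0,0,0,0,0]'

```text
time_s: 20.28
ee_pos: [519.7, 152.6, 149.1]
ee_rot: [-56.9, 89.9, -161.0]
force: [-4.3, -2.0, -2.1]
gripper_width: 25.1
```

Run:
```python
from meas import *
st=env.state();show(st)
im=env.grab_frame('wrist');cv2.imwrite('pics/w20.png',im[:,:,::-1])
crop('pics/w20.png','pics/w20c.png',190,60,140,110,5)
rel('pics/w20.png',st,(16,36,52,70,90),(125,130,140,150,160),(225,291,235,282))
```

```text
t 20.28 tcp [519.7 152.6 149.1] x [-1.2e-03 -4.0e-04 -1.0e+00] zyaw 165.85 F [-4.3 -2.  -2.1] T [-0.47  0.85  0.3 ] w 25.1 q [ 15.  18. 100.  -0.  62.  29.]
recv (16, np.float64(226.07), np.float64(291.55), array([  -0.38, -128.92]), np.float64(32.37))
recv (36, np.float64(225.93), np.float64(291.9), array([  -0.34, -118.1 ]), np.float64(32.42))
recv (52, np.float64(225.81), np.float64(291.88), array([  -0.37, -109.71]), np.float64(32.38))
recv (70, np.float64(225.74), np.float64(292.03), array([  -0.36, -100.47]), np.float64(32.48))
recv (90, np.float64(225.97), np.float64(292.03), array([ -0.31, -90.36]), np.float64(32.44))
arm (125, np.float64(235.59), np.float64(281.83), array([ -0.46, -72.55]), np.float64(23.51))
arm (130, np.float64(235.58), np.float64(281.86), array([ -0.45, -69.97]), np.float64(23.58))
arm (140, np.float64(235.23), np.float64(281.29), array([ -0.69, -64.81]), np.float64(23.59))
arm (150, np.float64(235.19), np.float64(281.13), array([ -0.75, -59.61]), np.float64(23.68))
arm (160, np.float64(235.31), np.float64(281.37), array([ -0.66, -54.36]), np.float64(23.9))
```

View pics/w20c.png

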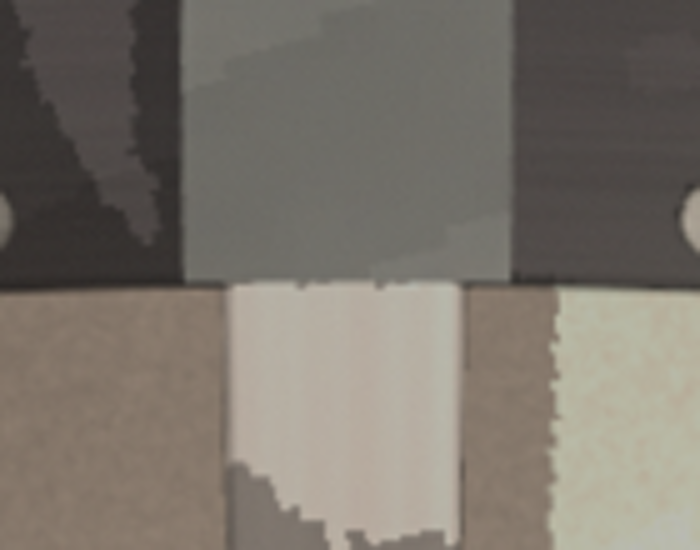

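Call:
jog_arm --plan '[0,0,-0.2,0,0,0,-0.25,0,0,0,-0.25,0,0,0,-0.25,0,0,0,-0.25,0,0,0,0,0]'

```text
time_s: 20.83
ee_pos: [523.1, 164.6, 149.2]
ee_rot: [-134.6, 90.0, 121.2]
force: [-4.2, -1.0, -2.9]
gripper_width: 24.9
```

Call:
jog_arm --plan '[0,0,-0.25,0,0,0,-0.25,0,0,0,-0.25,0,0,0,-0.25,0,0,0,-0.25,0,0,0,0,0]'

```text
time_s: 21.33
ee_pos: [526.2, 176.7, 149.3]
ee_rot: [-153.3, 90.0, 102.5]
force: [-3.3, -1.1, -2.8]
gripper_width: 25.2
```

Call:
jog_arm --plan '[0,0,-0.25,0,0,0,-0.25,0,0,0,-0.25,0,0,0,-0.25,0,0,0,-0.25,0,0,0,0,0]'

```text
time_s: 21.83
ee_pos: [529.2, 188.7, 149.3]
ee_rot: [-168.2, 90.0, 87.6]
force: [-4.7, -1.2, -2.6]
gripper_width: 25.1
```

Run:
```python
from meas import *
st=env.state();show(st)
print('travel',(st['ee_pos']-[517.2,144.9,148.9])@np.array([.245,.969,0]))
im=env.grab_frame('wrist');cv2.imwrite('pics/w21.png',im[:,:,::-1])
crop('pics/w21.png','pics/w21c.png',190,0,140,230,2.6)
rel('pics/w21.png',st,(16,36,52,70,90,120,140),(195,200,205),(225,291,235,282))
```

```text
t 21.83 tcp [529.2 188.7 149.3] x [ 0.e+00  4.e-04 -1.e+00] zyaw 165.83 F [-4.7 -1.2 -2.6] T [-0.5   0.89  0.29] w 25.1 q [18. 20. 97.  0. 62. 33.]
travel 45.437798037950124
recv (16, np.float64(225.06), np.float64(290.51), array([  -0.89, -128.97]), np.float64(32.39))
recv (36, np.float64(224.93), np.float64(290.94), array([  -0.82, -118.14]), np.float64(32.47))
recv (52, np.float64(224.83), np.float64(290.81), array([  -0.88, -109.73]), np.float64(32.37))
recv (70, np.float64(224.78), np.float64(290.97), array([  -0.85, -100.48]), np.float64(32.45))
recv (90, np.float64(225.01), np.float64(290.82), array([ -0.84, -90.37]), np.float64(32.34))
recv (120, np.float64(225.5), np.float64(290.6), array([ -0.79, -75.33]), np.float64(32.27))
recv (140, np.float64(225.6), np.float64(290.44), array([ -0.81, -65.26]), np.float64(32.46))
arm (195, np.float64(235.86), np.float64(281.5), array([ -0.49, -35.38]), np.float64(24.42))
arm (200, np.float64(236.22), np.float64(281.5), array([ -0.39, -32.57]), np.float64(24.35))
arm (205, np.float64(236.16), np.float64(281.21), array([ -0.49, -29.73]), np.float64(24.35))
```

View pics/w21c.png

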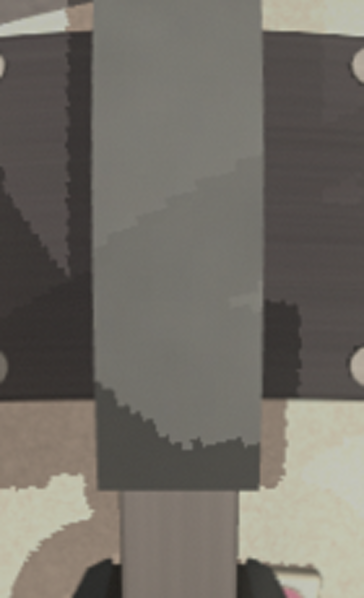

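Call:
jog_arm --plan '[0,-0.03,-0.1,0,0,0,-0.1,0,0,0,-0.1,0,0,0,-0.1,0,0,0,0,0]'

```text
time_s: 22.3
ee_pos: [529.9, 192.5, 149.4]
ee_rot: [169.0, 90.0, 64.8]
force: [-4.4, -1.9, -3.5]
gripper_width: 25.2
```

Call:
jog_arm --plan '[0,0,-0.05,0,0,0,-0.05,0,0,0,0,0]'

```text
time_s: 22.55
ee_pos: [530.2, 193.4, 149.3]
ee_rot: [175.8, 90.0, 71.7]
force: [-4.2, -1.6, -2.4]
gripper_width: 24.7
```

Call:
jog_arm --plan '[0,0,-0.05,0,0,0,-0.05,0,0,0,0,0]'

```text
time_s: 22.8
ee_pos: [530.7, 194.6, 149.4]
ee_rot: [147.3, 89.9, 43.1]
force: [0.4, 1.4, -4.3]
gripper_width: 25.0
```

Run:
```python
from meas import *
st=env.state();show(st)
print('travel',(st['ee_pos']-[517.2,144.9,148.9])@np.array([.245,.969,0]))
im=env.grab_frame('wrist');cv2.imwrite('pics/w22.png',im[:,:,::-1])
crop('pics/w22.png','pics/w22c.png',190,30,140,110,5)
im=env.grab_frame('scene');cv2.imwrite('pics/s22.png',im[:,:,::-1])
crop('pics/s22.png','pics/s22c.png',310,180,100,70,7)
```

```text
t 22.8 tcp [530.7 194.6 149.4] x [ 9.e-04  9.e-04 -1.e+00] zyaw 165.81 F [ 0.4  1.4 -4.3] T [-0.36  0.03 -0.12] w 25.0 q [19. 20. 97.  0. 63. 33.]
travel 51.48011039216657
```

View pics/w22c.png

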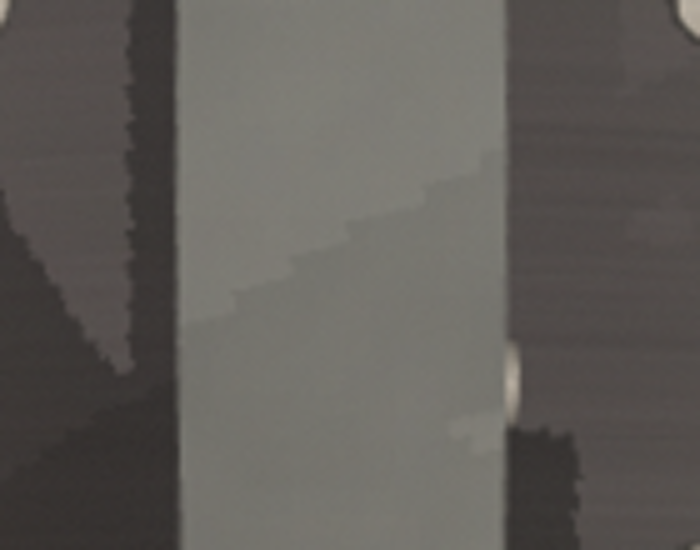

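View pics/s22c.png

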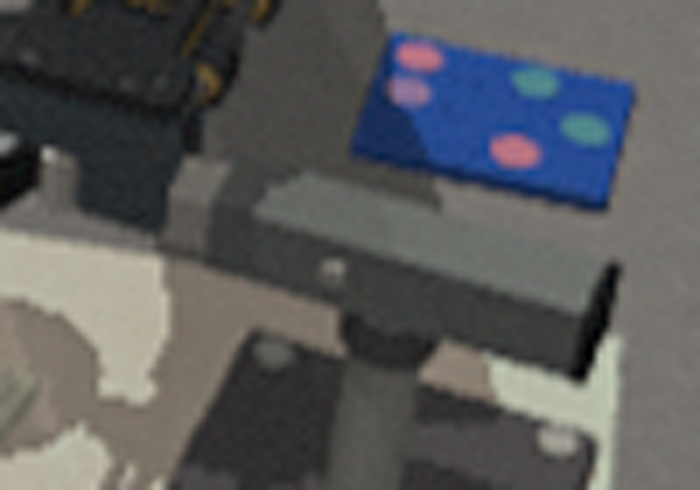

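The button has popped out through the hole, at about (292,106) in the wrist view and (357,218) in the scene view. I'll relax the grip, let go and retreat.

Call:
jog_arm --plan '[0.1,0,0.02,0,0,0,0,0]'

```text
time_s: 23.07
ee_pos: [531.4, 194.9, 149.0]
ee_rot: [141.6, 89.8, 37.3]
force: [-1.7, 0.9, -1.0]
gripper_width: 24.8
```

Call:
jog_arm --plan '[0,0,0,0,0,0,0,0,0,0,0,0,0,0,0,0,0,0,0,0,0,0,0,0]' --claw 6

```text
time_s: 23.57
ee_pos: [530.6, 194.1, 148.5]
ee_rot: [129.2, 90.0, 25.0]
force: [-0.3, 0.8, -0.4]
gripper_width: 59.7
```

Call:
jog_arm --plan '[-0.5,0,0,0,-1,0,0,0,-1.5,0,0,0,-2,0,0,0,-2,0,0,0,-2,0,0,0,-1.5,0,0,0,-1,0,0,0,0,0,0,0]'

```text
time_s: 24.32
ee_pos: [531.5, 194.5, 266.5]
ee_rot: [123.9, 89.7, 19.7]
force: [0.0, 0.2, -0.3]
gripper_width: 60.0
```

Run:
```python
from meas import *
st=env.state();show(st)
for n in ('wrist','scene','side'):
  im=env.grab_frame(n);cv2.imwrite(f'pics/{n}23.png',im[:,:,::-1])
crop('pics/scene23.png','pics/s23c.png',130,160,280,160,2.8)
crop('pics/side23.png','pics/d23c.png',150,90,240,170,3.2)
# movement of other things: diff of first/last scene
a=cv2.imread('pics/scene0.png').astype(int);b=cv2.imread('pics/scene23.png').astype(int)
d=np.abs(a-b).sum(2)
for n,(x,y,w,h) in {'rack':(135,235,85,55),'bottles':(265,268,62,45)}.items(): print(n,(d[y:y+h,x:x+w]>60).sum())
```

```text
t 24.32 tcp [531.5 194.5 266.5] x [ 0.0055  0.002  -1.    ] zyaw 165.82 F [ 0.   0.2 -0.3] T [-0.07  0.1  -0.05] w 60.0 q [19. 16. 86.  0. 78. 33.]
rack 0
bottles 0
```

View pics/s23c.png

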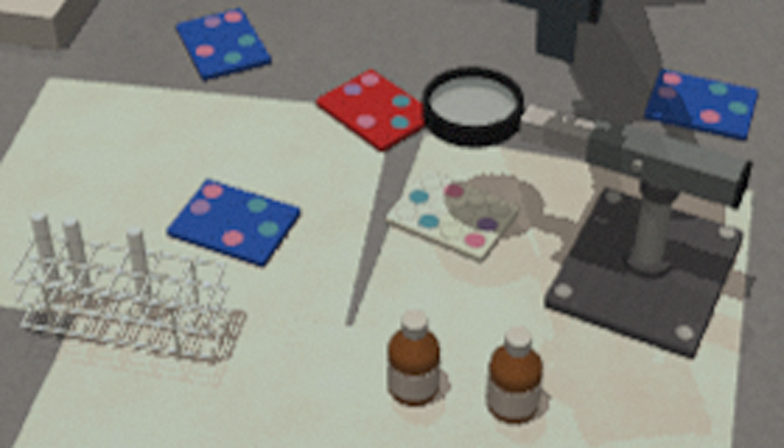

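View pics/d23c.png

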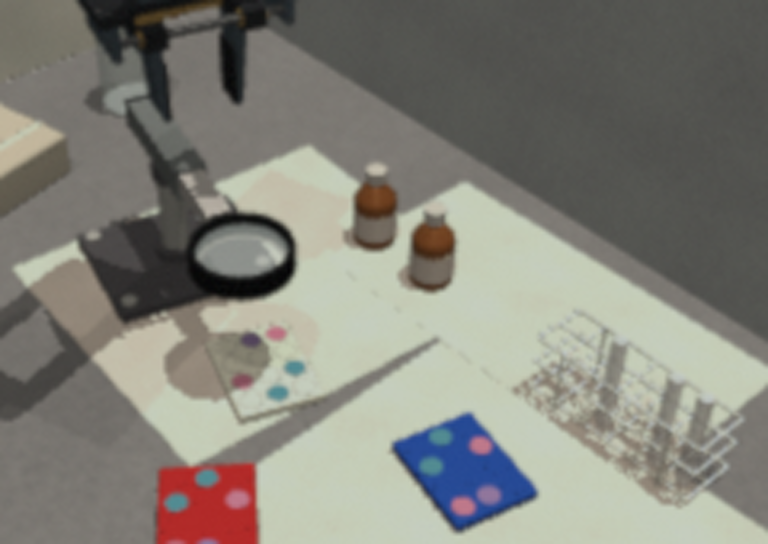

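View pics/wrist23.png

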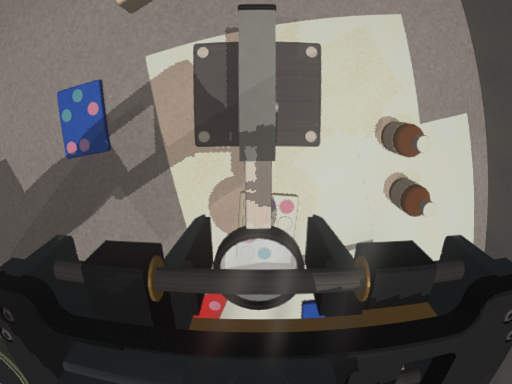

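Call:
jog_arm --plan '[0,0,0,0,0,0,0,0,0,0,0,0,0,0,0,0,0,0,0,0,0,0,0,0]'

```text
time_s: 24.97
ee_pos: [530.3, 194.0, 263.2]
ee_rot: [-72.5, 90.0, -176.7]
force: [-0.5, 0.4, -0.6]
gripper_width: 59.8
```

Run:
```python
from meas import *
show(env.state())
im=env.grab_frame('scene');cv2.imwrite('pics/s24.png',im[:,:,::-1])
a=cv2.imread('pics/s24.png').astype(int);b=cv2.imread('pics/scene23.png').astype(int);c=cv2.imread('pics/scene0.png').astype(int)
print('magnifier moved px',(np.abs(a-b).sum(2)[180:230,270:400]>60).sum(),'plate lower edges changed',(np.abs(a-c).sum(2)[238:256,268:310]>90).sum())
print(env.job_done())
```

```text
t 24.97 tcp [530.3 194.  263.2] x [-2.e-04 -0.e+00 -1.e+00] zyaw 165.82 F [-0.5  0.4 -0.6] T [-0.09  0.08 -0.  ] w 59.8 q [19. 16. 86.  0. 78. 33.]
magnifier moved px 5 plate lower edges changed 59
the job is handed in; nothing more can be done
None
```

The magnifier is locked in its stand with the lens over the white spot plate, and I handed the job in at about 25 s with the gripper open and clear.

**What I did:** I pinched the arm with the pad's front edge about 1 mm past the button's centre, which pressed the button flush (opening 24.8 mm). I slid the nose in until the fingers touched the rim, then let go with about 2.5 mm of the pin inside the mouth, held in by the wall. I regripped about 68 mm further back and pushed on. The forces read between steps stayed below about 6 N. The side load dropped at 51.5 mm of travel as the button popped out.

**Last checks:**
- **Lock:** the button showed through the lock hole in both the wrist and scene pictures, about 1.5 mm proud by eye.
- **Lens:** it sits over the white spot plate in the wrist view.
- **Rack and bottles:** no pixels changed in the scene picture from start to end.
- **Spot plate:** its centre stayed within about 1 px. Its lower edge showed 59 changed pixels, which I put down to the new shadow but did not check separately.
- **Magnifier:** almost no change (5 px) between the last two scene pictures.

**Disagreements:**
- **Fingertips:** they appeared about 6 mm ahead of the TCP, not the 25 mm stated. The gripper could be lowered to about 11 mm over the bench without contact, so I gripped by what I saw.
- **Mouth position:** the picture and the TCP reading differed by about 1 mm along the receiver, which the light touch on the rim settled.

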